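# Clamp a charged battery module into the field lab's power unit

### The job

Take the charged battery module (green band) out of the charging cradle and stand it in the slot of the grey power unit, with both orange-tipped levers still swung out. Then swing both levers inward until each comes to its firm stop, so that the module is pressed fully home at both ends and stays so when you let go. Do not force a lever past its stop (4 to 8 N moves it, 15 N is too much), and leave the flat module with the red band and everything else alone.

Things in the scene. Friction and masses are not known exactly. Their poses are not given: they have to be found in the camera images.
- charged_center (a point): Centre (half-way up) of the charged battery module: loose grey block with GREEN band and top, 26 mm thick (x), 90 mm tall, 0.2 to 0.45 kg. Its lower 44 mm is 100 mm wide (y), the rest above is 64 mm wide, so each y end has a level shoulder 18 mm long, 44 mm above the underside. A half turn about z makes no difference. Starts upright in a bay of the cradle; grip the flat x faces of the upper part from above.
- flat_center (a point): Centre of the flat (spent) module: the same size and shape, but with a RED band and top; it stands in the other bay and stays there.
- cradle: Black charging cradle, fixed, 60 x 232 mm; the modules stand side by side along its y axis (56 mm either way from its middle) on a floor 8 mm above the table, between 22 mm high walls.
- dock: Grey power unit, fixed, 90 x 148 x 50 mm; origin at the centre of its underside, z up. Steel cheeks at y = +62 and -62 mm carry the lever hinges and reach 77 mm above the table. In its top is the slot; the module goes in upright, wide side along the unit's y, either way round.
- dock_slot (a point): Centre of the slot's mouth, 50 mm above the table. Slot 28.4 (x) x 106 mm (y), 4 mm lead-in chamfer. A lowered module rests on sprung contacts, underside 27 mm above the table; its weight does not sink it. The springs push up with about 10 N there, 12 to 17 N when home. Home is on hard stops 2 to 7 mm deeper: how deep cannot be seen and differs from unit to unit.
- lever_a (a joint): Lever at the unit's +y end, rad. Starts swung out at 1.15 to 1.3 (jaw clear of the slot); falls as it swings inward. Its jaw meets a resting module's shoulder at about 0.6 and it is home, module on its stops, somewhere from 0.05 to 0.55 (differs from unit to unit). Stiff hinge, 0.22 N m: pushed level on its roller it runs at 4 to 8 N, stays where left; the force climbs steeply once home. Empty it goes to -0.15.
- lever_b (a joint): The same lever, mirrored, on the unit's -y end; also 1.15 to 1.3 swung out and falling as it is swung inward. The lever swung in first tips the module a little; the second then levels it and may push the first back by up to 0.08.
- lever_a_tip (a point): Centre of lever_a's orange roller (12 mm thick, 28 mm long along the unit's x, turns freely), at the end of a straight 62 mm arm. The hinge is 62 mm from the unit's middle along y, 66 mm above the table; the arm turns in the unit's y-z plane and leans (joint - 0.26) rad outward from upright. A 14 mm jaw at the hinge points inward over the module's shoulder.
- lever_b_tip (a point): Centre of lever_b's orange roller; mirrored, otherwise as lever_a's.
- jar1: Bystander: glass jar with white lid, 56 mm across, 75 mm tall, to be left alone.
- jar2: Bystander: amber jar with blue lid, 48 mm across, 65 mm tall, to be left alone.
- dish: Bystander: closed clear specimen dish, 90 mm across, 14 mm tall, to be left alone.
- stone1: Bystander: mossy stone, 60 mm, to be left alone.
- stone2: Bystander: mossy stone, 72 mm, to be left alone.
- brush: Bystander: brush, 160 mm long, lying, to be left alone.

How it is judged:
By the outcome, as a careful person would: the job done as asked, in the order asked, and still so for the second after the job is handed in, with the robot touching nothing.
It also fails if it takes over 72 s, if anything falls off the work surface, if the arm or the gripper's body presses on something with over 40 N, if the wrist force passes 120 N, or if a joint passes its speed limit or range.

### The arm

A 6-joint arm with a two-finger parallel gripper is mounted at the origin on the work surface. World frame = base frame: x ahead of the robot, y to its left, z up, the work surface at z = 0. Lengths are in m, angles in rad, forces in N, time in s.
With the tool pointing down it reaches from about 0.375 to 0.9 m from the base axis. Payload 3.1 kg.
Tool frame: the origin (TCP) lies midway between the tips of the shut fingers; the grasp point (between the pads) lies 19 mm behind it; z points along the fingers, x is the direction in which the jaws open and shut, and the axes are right-handed (so a half turn about z gives the same grasp; the last joint's range is limited). The gripper opens to 87 mm and grips with 3 to 60 N. Pads are 19 mm wide; open, the fingers measure 117 mm over their backs; the gripper's body (75 mm by 190 mm) begins 51 mm behind the grasp point.
Start: joints at [0.957, 0.527, 1.433, -0, 1.181, -0.178], TCP at [0.264, 0.567, 0.223] pointing down, gripper open.
Joint ranges: [-3.08, 3.08], [-0.75, 2.2], [0.22, 2.44], [-1.43, 4.57], [0, 2.65], [-2.85, 2.85]. Speed limits (rad/s): [2.79, 2.79, 3.14, 3.14, 3.14, 3.14].

### API

Orientations are given as a unit quaternion [x, y, z, w].
In Python, from rig import * gives the robot as it stands.
- The arm moves only by the tool drive_tool, never from a script. Its argument "plan" is a list of rows, each an object with "offset": the shift along the tool's x, y, z in cm, a list of three; "delta_rot": the turn, a rotation vector about the tool's x, y, z in degrees, a list of three; "jaw": the finger opening in cm, from 0 to 8.7. In form: [{"offset": [dx, dy, dz], "delta_rot": [wx, wy, wz], "jaw": jaw}, ...]. A call has exactly 8 rows; each row is the pose to reach, as a shift and turn from the pose commanded when the call began, along the tool's axes at that moment; what a row does not reach only later rows make up. A row lasts 1/12 s, in which the tool goes at most 41.7 mm and 7.16 degrees, less where a joint would pass 70% of its speed; a pose out of reach is approached as far as the arm can. A call with a gripper value outside its range is refused whole. The fingers move at their own pace and stop on an object; "squeeze" is the grip in N (left out, the last holds). Time passes only in rows, so rows that repeat a pose let the fingers close, or fill a call up. It gives the time, the measured TCP pose, the force and the opening at its end, in the units of the state.
- get_obs(): the state, without advancing time (a new reading comes with each control period).
- camera(name): name is "side" or "top"; returns the picture (400x640x3 uint8, red, green, blue); there is no depth.
- calibration(name): a dict with "K" (3x3 intrinsics, pixels), "pose" (4x4, takes a point from camera to world coordinates). Camera axes: x right, y down, z forward; pixel columns grow to the right and rows downward; lengths in m; the calibration is good to about 2 mm. A picture is of the moment at which its call begins. calibration takes no time and is no camera call.
- hand_in(): hands the job in, once; it reports no verdict.
The state is a dict: "time": time; "q": joint angles; "joint_velocities": joint speeds; "joint_torque": joint torques, N m; "position": TCP position; "tool_rot": TCP orientation; "ft_force": force on the tool from outside, world axes, zero at the start; "moment": the same for the moment, N m; "grip_width": finger opening in m.
Only numpy, scipy, OpenCV 4.12 (cv2) and the standard library are available. Lean on these libraries where they do the work, as an engineer would, in place of code of your own. Each camera call takes 0.05 s, during which the arm holds its last target.

## Working session

There is one attempt and no reset: what is moved stays moved. The work goes in short steps, Python scripts to look and compute and a tool call to move; the robot and the scene stay as the last step left them, time stands still between calls to the robot, and variables do not carry over. Pictures are saved under pics/ and viewed, and the job is handed in when it is done.

Besides the shell and the picture viewer there is one more tool, called after "Emit:" by a JSON object that holds its "method" and its "body". drive_tool: Moves the arm, as the interface text tells. Its arguments: {"type":"object","properties":{"plan":{"type":"array","items":{"type":"object","properties":{"offset":{"type":"array","items":{"type":"number"}},"delta_rot":{"type":"array","items":{"type":"number"}},"jaw":{"type":"number"}}}},"squeeze":{"type":"number"}},"required":["plan"]}

```bash
mkdir -p pics; ls; python3 - <<'E'
from rig import *
import cv2
for n in("top","side"):
    im=camera(n); cv2.imwrite(f"pics/{n}0.png",im[:,:,::-1]); c=calibration(n); print(n,c["K"].tolist(),c["pose"].round(4).tolist() if hasattr(c["pose"],'round') else c["pose"])
o=get_obs(); print(o)
E
```

```text
pics
top [[442.214172994889, 0.0, 316.06313207901667], [0.0, 442.214172994889, 194.7613469382144], [0.0, 0.0, 1.0]] [[0.0176, -0.9972, 0.0727, 0.4932], [-0.9998, -0.0169, 0.0108, -0.0269], [-0.0096, -0.0729, -0.9973, 1.0916], [0.0, 0.0, 0.0, 1.0]]
side [[486.3140021240975, 0.0, 320.5709237179822], [0.0, 486.3140021240975, 211.49325376947297], [0.0, 0.0, 1.0]] [[0.9908, -0.0944, 0.0965, 0.4755], [-0.1339, -0.5974, 0.7907, -0.8244], [-0.017, -0.7964, -0.6046, 0.729], [0.0, 0.0, 0.0, 1.0]]
{'time': 0.1, 'q': array([ 9.56483130e-01,  5.28370625e-01,  1.43379157e+00, -3.25242867e-06,
        1.18140076e+00, -1.78481267e-01]), 'joint_velocities': array([ 0.00014434, -0.0020286 , -0.00218565,  0.00021143,  0.00055826,
        0.001489  ]), 'joint_torque': array([-5.62568239e-04, -4.40989280e+01, -1.77148694e+01,  6.34425762e-02,
        5.34704479e-02, -4.16638568e-05]), 'position': array([0.26342444, 0.56603567, 0.22166554]), 'tool_rot': array([ 8.43256250e-01,  5.37510862e-01, -9.10976683e-04,  3.75023263e-04]), 'ft_force': array([-1.07259829,  0.79429452, -0.53380486]), 'moment': array([ 0.03315367, -0.01578436, -0.0059353 ]), 'grip_width': 0.08708971040149831}
```

View pics/top0.png

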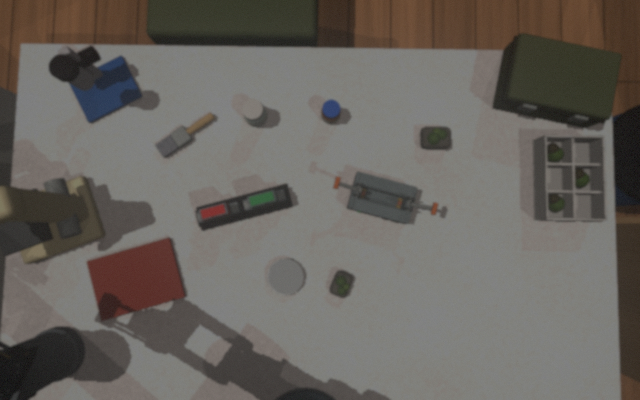

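View pics/side0.png

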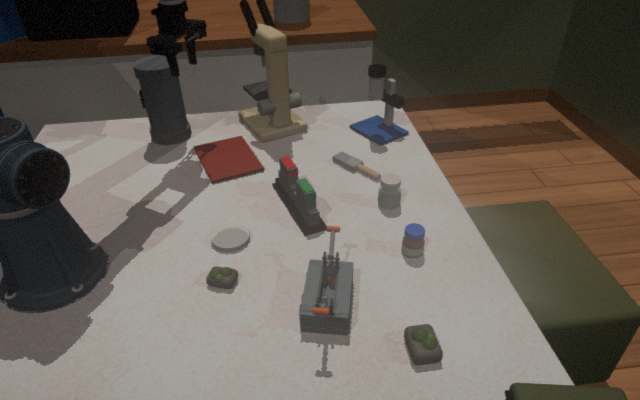

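The top view shows green module at about (262,199), red at (213,212), dock at (383,197) and orange rollers at (337,183) and (435,209). The side view has green at (305,187), red at (288,166), dock at (328,295) and rollers at (333,229) and (321,311). Next I measure with masks.

```bash
cat > h.py <<'E'
from rig import *
import cv2, numpy as np
from scipy.spatial.transform import Rotation as R
def cal(n):
    c=calibration(n); return np.array(c["K"]),np.array(c["pose"])
def ray(n,uv):
    K,T=cal(n); d=T[:3,:3]@np.linalg.solve(K,[uv[0],uv[1],1.]); return T[:3,3],d
def plane(n,uv,z):
    o,d=ray(n,uv); return o+d*(z-o[2])/d[2]
def proj(n,p):
    K,T=cal(n); q=K@(T[:3,:3].T@(np.array(p)-T[:3,3])); return q[:2]/q[2]
def tri(u1,u2):
    o1,d1=ray("top",u1);o2,d2=ray("side",u2)
    A=np.c_[d1,-d2]; s=np.linalg.lstsq(A,o2-o1,rcond=None)[0]
    a=o1+s[0]*d1;b=o2+s[1]*d2; return (a+b)/2,np.linalg.norm(a-b)
def blobs(im,h0,h1,smin,vmin,amin=15):
    hsv=cv2.cvtColor(im,cv2.COLOR_RGB2HSV); m=cv2.inRange(hsv,(h0,smin,vmin),(h1,255,255))
    n,l,st,c=cv2.connectedComponentsWithStats(m)
    out=[]
    for i in range(1,n):
        if st[i,4]>=amin:
            pts=np.argwhere(l==i)[:,::-1].astype(np.float32); out.append((c[i].round(2).tolist(),int(st[i,4]),[np.round(x,2) for x in cv2.minAreaRect(pts)]))
    return m,out
E
python3 - <<'E'
from h import *
for n in("top","side"):
    im=cv2.imread(f"pics/{n}0.png")[:,:,::-1].copy()
    print(n,"green",*blobs(im,50,85,90,50)[1],sep="\n ")
    print("orange",*blobs(im,3,16,150,90,8)[1],sep="\n ")
    print("red",*blobs(im,0,5,170,60)[1],sep="\n ")
im=cv2.imread("pics/top0.png"); cv2.imwrite("pics/t0c.png",cv2.resize(im[150:250,190:350],None,fx=5,fy=5,interpolation=2))
cv2.imwrite("pics/t0d.png",cv2.resize(im[150:240,300:460],None,fx=5,fy=5,interpolation=2))
im=cv2.imread("pics/side0.png"); cv2.imwrite("pics/s0c.png",cv2.resize(im[150:345,250:400],None,fx=3,fy=3,interpolation=2))
E
```

```text
top
 green
 ([261.13, 198.31], 156, [array([261.06, 198.24]), array([ 7.28, 21.83]), np.float64(75.96)])
orange
red
side
 green
 ([305.15, 185.12], 96, [array([305.18, 185.24]), array([15.8,  6.8]), np.float64(53.13)])
orange
 ([147.7, 4.6], 126, [array([148. ,   4.5]), array([20.,  9.]), np.float64(0.0)])
 ([217.89, 16.54], 1166, [array([217.,  20.]), array([64., 40.]), np.float64(0.0)])
 ([249.44, 0.89], 9, [array([249.5,   1. ]), array([2., 3.]), np.float64(90.0)])
 ([255.4, 9.93], 72, [array([255.45,  11.3 ]), array([22.11,  6.63]), np.float64(68.75)])
 ([268.79, 4.67], 24, [array([269.04,   5.27]), array([11.29,  4.07]), np.float64(66.8)])
 ([338.49, 15.07], 754, [array([342.,  16.]), array([64., 32.]), np.float64(0.0)])
 ([312.0, 3.5], 10, [array([312. ,   3.5]), array([4., 3.]), np.float64(0.0)])
 ([315.17, 7.08], 12, [array([315.04,   7.28]), array([1.7 , 7.92]), np.float64(81.87)])
 ([143.3, 29.32], 368, [array([144.36,  31.69]), array([23.53, 39.94]), np.float64(28.07)])
 ([290.5, 32.7], 10, [array([290.5,  32.5]), array([3., 3.]), np.float64(90.0)])
 ([296.75, 31.75], 12, 
[... 326 characters left out ...]
], 12, [array([180.8,  40.1]), array([2.68, 5.81]), np.float64(63.43)])
 ([236.25, 139.0], 12, [array([236.75, 138.75]), array([2.53, 6.64]), np.float64(71.57)])
 ([243.06, 143.69], 16, [array([242.96, 143.69]), array([8.88, 3.61]), np.float64(56.31)])
 ([224.2, 146.28], 65, [array([224.75, 146.75]), array([12.65, 14.23]), np.float64(71.57)])
 ([236.13, 144.65], 23, [array([236.1, 145.3]), array([6.32, 7.59]), np.float64(71.57)])
 ([214.36, 151.82], 11, [array([214.1, 151.8]), array([3.58, 3.13]), np.float64(26.57)])
 ([204.0, 158.12], 8, [array([204.25, 158.25]), array([3.54, 2.83]), np.float64(45.0)])
 ([321.34, 309.34], 50, [array([321. , 309.5]), array([ 3., 14.]), np.float64(90.0)])
red
```

View pics/t0c.png

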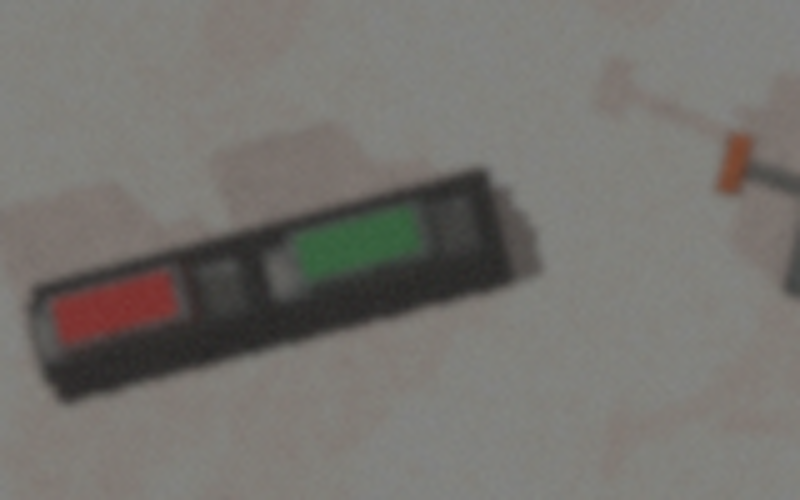

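View pics/t0d.png

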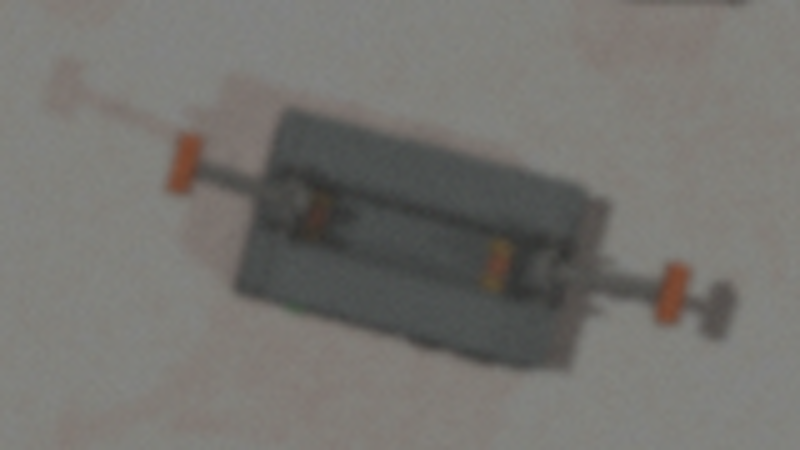

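View pics/s0c.png

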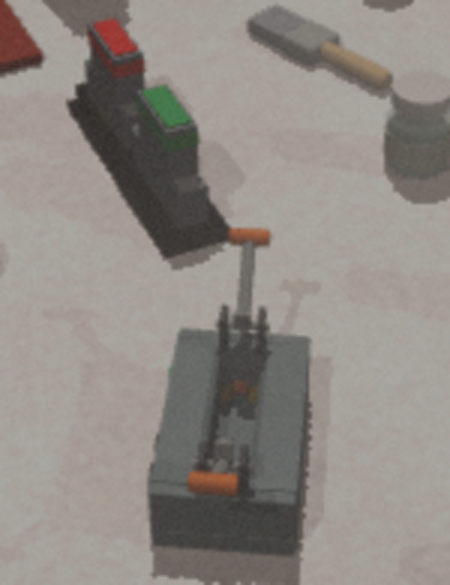

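The crops are clear. Top: green top face around (262,198), rollers at about (337,183) and (435,209), and the slot running between the jaws. The masks need looser thresholds.

```bash
python3 - <<'E'
from h import *
T=cv2.imread("pics/top0.png")[:,:,::-1].copy();S=cv2.imread("pics/side0.png")[:,:,::-1].copy()
def sub(im,x0,y0,x1,y1):
    z=np.zeros_like(im); z[y0:y1,x0:x1]=im[y0:y1,x0:x1]; return z
print("T or",*blobs(sub(T,320,170,450,225),3,18,110,60,6)[1],sep="\n ")
print("S or",*blobs(sub(S,290,215,360,330),3,18,110,60,6)[1],sep="\n ")
m,g=blobs(sub(T,190,170,300,230),50,85,70,40);print("T gr",*g,sep="\n ")
print("T red",*blobs(sub(T,190,170,300,230),0,8,90,40)[1],sep="\n ")
g=g[0]
c=plane("top",g[0],0.098); print("green top",c)
box=cv2.boxPoints(tuple(map(tuple,g[2][:2]))+(float(g[2][2]),))
P=np.array([plane("top",b,0.098) for b in box]);print(P.round(4).tolist())
# dock body outline: gray darker than table
g=cv2.GaussianBlur(cv2.cvtColor(T,cv2.COLOR_RGB2GRAY),(3,3),0)
print(g[197,340:440:4],g[160,340:440:10])
sat=cv2.cvtColor(T,cv2.COLOR_RGB2LAB).astype(int)
print(sat[197,330:440:6].tolist())
E
```

```text
T or
 ([336.62, 182.41], 34, [array([336.65, 182.41]), array([3.4, 9.7]), np.float64(14.04)])
 ([433.89, 208.5], 36, [array([433.76, 208.44]), array([3.64, 9.7 ]), np.float64(14.04)])
S or
 ([332.38, 227.84], 45, [array([332.46, 227.83]), array([13.03,  3.53]), np.float64(6.34)])
 ([320.61, 310.32], 102, [array([320.51, 310.35]), array([15.42,  6.37]), np.float64(5.71)])
T gr
 ([261.35, 198.26], 199, [array([261.28, 198.2 ]), array([ 8.6 , 23.24]), np.float64(74.74)])
T red
 ([212.44, 211.13], 224, [array([212.54, 211.16]), array([ 9.6 , 24.28]), np.float64(75.07)])
green top [0.55560321 0.1070322  0.098     ]
[[0.5577, 0.1351, 0.098], [0.5724, 0.0849, 0.098], [0.5537, 0.0793, 0.098], [0.5391, 0.1295, 0.098]]
[117 116 101  74  70  56  55  63  75  75  76  76  71  69  65  63  58  60
  67  78 100 128 128 128 127] [129 129 128 128 127 128 127 128 121 123]
[[135, 127, 131], [128, 129, 132], [127, 130, 132], [110, 129, 131], [79, 127, 128], [59, 127, 131], [61, 128, 128], [82, 126, 128], [81, 126, 128], [85, 126, 129], [78, 127, 129], [71, 127, 129], [61, 128, 129], [62, 127, 129], [72, 127, 130], [108, 128, 131], [138, 127, 130], [137, 128, 130], [134, 128, 131]]
```

```bash
python3 - <<'E'
from h import *
A,e1=tri((336.62,182.41),(332.38,227.84)); B,e2=tri((433.89,208.5),(320.61,310.32))
print("A",A,e1,"B",B,e2)
d=(A-B)[:2];L=np.linalg.norm(d);yaw=np.arctan2(-d[0],d[1]);print("L",L,"yaw dock(y axis dir)",d/L,np.degrees(yaw),"mid",(A+B)/2)
for P in(A,B):
    s=(P[2]-.066)/.062; print("joint from z",np.arccos(s)+.26)
print("outreach sum",(L-.124)/.062)
gr=plane("top",(261.28,198.2),.098); rd=plane("top",(212.5,211.15),.098)
d2=(gr-rd)[:2]; print(gr,rd,np.linalg.norm(d2),"cradle yaw",np.degrees(np.arctan2(d2[0],-d2[1])))
S=cv2.imread("pics/side0.png")[:,:,::-1].copy()
# dock outline top
T=cv2.imread("pics/top0.png")
g=cv2.GaussianBlur(cv2.cvtColor(T,cv2.COLOR_BGR2GRAY),(3,3),0)
m=(g<95).astype(np.uint8);m[:165]=0;m[230:]=0
for x0,x1 in((345,425),(190,300)):
    k=np.zeros_like(m);k[:,x0:x1]=m[:,x0:x1];k=cv2.morphologyEx(k,cv2.MORPH_OPEN,np.ones((7,7),np.uint8))
    c=max(cv2.findContours(k,0,1)[0],key=cv2.contourArea);r=cv2.minAreaRect(c);print(r)
    b=cv2.boxPoints(r);
    for z in(.022,.05): print(z,[plane("top",q,z)[:2].round(4).tolist() for q in b], plane("top",r[0],z).round(4))
E
```

```text
A [ 0.59308783 -0.06186559  0.10131311] 0.0017877167396182984 B [ 0.53873342 -0.27913918  0.10466985] 0.0002828196332842013
L 0.22396922767145022 yaw dock(y axis dir) [0.24268694 0.97010466] -14.045180150265503 mid [ 0.56591062 -0.17050238  0.10299148]
joint from z 1.2248182517616164
joint from z 1.1573198288164674
outreach sum 1.6124068979266164
[0.55573602 0.10719379 0.098     ] [0.52465385 0.21638098 0.098     ] 0.11352508340986962 cradle yaw 15.889993311175285
((383.923583984375, 198.55860900878906), (72.64600372314453, 39.327449798583984), 15.64224624633789)
0.022 [[0.5409, -0.0826], [0.6335, -0.1072], [0.5885, -0.277], [0.4966, -0.2515]] [ 0.5647 -0.1797  0.022 ]
0.05 [[0.5396, -0.0811], [0.6299, -0.1051], [0.586, -0.2704], [0.4965, -0.2456]] [ 0.5628 -0.1757  0.05  ]
((245.70541381835938, 206.14523315429688), (25.3797664642334, 101.90557861328125), 75.0685806274414)
0.022 [[0.5363, 0.2823], [0.6043, 0.0446], [0.5449, 0.0275], [0.4773, 0.2642]] [0.5406 0.1547 0.022 ]
0.05 [[0.5352, 0.2742], [0.6014, 0.0427], [0.5435, 0.026], [0.4777, 0.2566]] [0.5393 0.15   0.05  ]
```

```bash
cat >> h.py <<'E'
def togo(p,yawdeg):
    """offset (cm) along tool axes from the measured pose to world p, and turn about tool z so tool x points at yawdeg"""
    o=get_obs(); Rt=R.from_quat(o["tool_rot"]); off=Rt.inv().apply(np.array(p)-o["position"])*100
    Y=np.radians(yawdeg); X=np.array([np.cos(Y),np.sin(Y),0]);Z=np.array([0,0,-1.]);G=R.from_matrix(np.c_[X,np.cross(Z,X),Z])
    rv=np.degrees((Rt.inv()*G).as_rotvec())
    print("t",round(o["time"],2),"pos",o["position"].round(4),"F",o["ft_force"].round(2),"M",o["moment"].round(2),"w",round(o["grip_width"],4))
    print("offset cm",off.round(2),"rot",rv.round(2)); return off,rv
E
python3 - <<'E'
from h import *
for p in [(.264,.567,.223),(.264,.567,.4),(0,0,0),(.41,.34,.223)]: print(proj("side",p),proj("top",p))
togo((.5557,.1072,.16),15.9)
E
```

```text
[184.62046507  68.22250325] [ 11.498321   340.34511052]
[172.09706777   2.62097528] [-68.72675591 369.77243497]
[ 56.10352037 273.29745518] [305.49108146 434.49170527]
[235.96425751  97.35168736] [131.82927793 266.42648113]
t 0.1 pos [0.2634 0.566  0.2217] F [-1.07  0.79 -0.53] M [ 0.03 -0.02 -0.01] w 0.0871
offset cm [-29.24  45.87   6.21] rot [3.000e-02 1.100e-01 4.913e+01]
```

```bash
python3 - <<'E'
from h import *
print(plane("side",(150,138),0),plane("side",(190,135),0),plane("side",(170,143),0))
b=plane("side",(170,132),0)
for z in(.1,.15,.2,.25): print(z,proj("side",b+[0,0,z]),proj("top",b+[0,0,z]))
im=cv2.imread("pics/side0.png");cv2.imwrite("pics/s0e.png",cv2.resize(im[0:200,60:320],None,fx=3,fy=3))
E
```

```text
[0.11463821 0.59017734 0.        ] [0.23801615 0.58938409 0.        ] [0.18075391 0.54693202 0.        ]
0.1 [163.35101679 102.85208597] [ 23.45995331 367.92456366]
0.15 [159.82050566  87.37497742] [  7.41861243 375.53617669]
0.2 [156.1410603   71.24496871] [-10.45551417 384.01744618]
0.25 [152.30305348  54.41985588] [-30.49556189 393.5264448 ]
```

View pics/s0e.png

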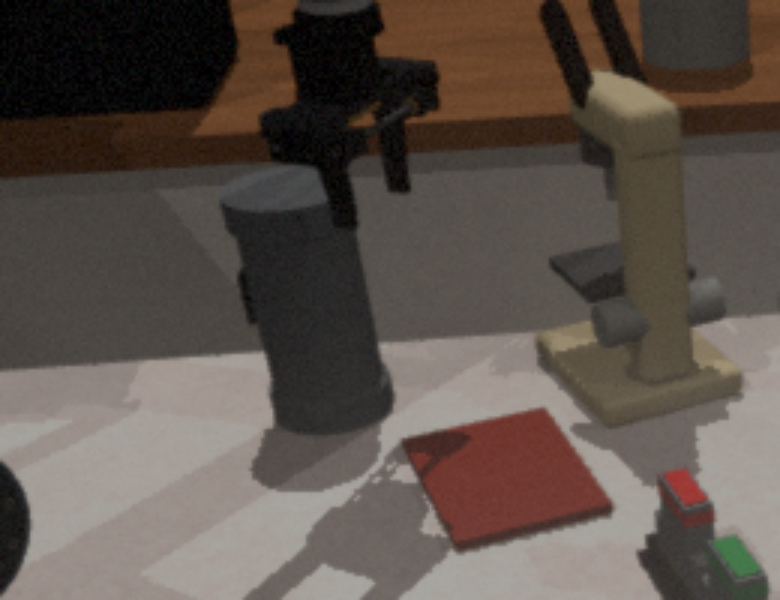

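Emit:
{"method": "drive_tool", "body": {"plan": [{"offset": [1.7, 3.6, -1.5], "delta_rot": [0, 0, 0], "jaw": 7}, {"offset": [3.4, 7.2, -3], "delta_rot": [0, 0, 0], "jaw": 7}, {"offset": [0.8, 10.3, -3], "delta_rot": [0, 0, 0], "jaw": 7}, {"offset": [-1.8, 13.4, -3], "delta_rot": [0, 0, 6], "jaw": 7}, {"offset": [-4.4, 16.4, -3], "delta_rot": [0, 0, 12], "jaw": 7}, {"offset": [-7, 19.5, -3], "delta_rot": [0, 0, 18], "jaw": 7}, {"offset": [-9.5, 22.5, -3], "delta_rot": [0, 0, 24], "jaw": 7}, {"offset": [-12.1, 25.6, -3], "delta_rot": [0, 0, 30], "jaw": 7}], "squeeze": 25}}

```text
time: 0.77
position: [0.4449, 0.347, 0.2521]
tool_rot: [0.954, 0.299, -0.0, 0.0]
ft_force: [0.2, -0.7, 0.9]
grip_width: 0.0702
```

```bash
python3 -c "
from h import *
togo((.5557,.1072,.14),15.9)"
```

```text
t 0.77 pos [0.4449 0.347  0.2521] F [ 0.16 -0.71  0.9 ] M [-0.07  0.03 -0.07] w 0.0702
offset cm [-4.55 26.02 11.21] rot [-0.    0.06 18.86]
```

Emit:
{"method": "drive_tool", "body": {"plan": [{"offset": [-0.7, 3.9, 0.5], "delta_rot": [0, 0, 5], "jaw": 7}, {"offset": [-1.4, 7.8, 1], "delta_rot": [0, 0, 10], "jaw": 7}, {"offset": [-2.1, 11.7, 2], "delta_rot": [0, 0, 15], "jaw": 7}, {"offset": [-2.7, 15.6, 4], "delta_rot": [0, 0, 18.9], "jaw": 7}, {"offset": [-3.4, 19.5, 6], "delta_rot": [0, 0, 18.9], "jaw": 7}, {"offset": [-4, 23, 8], "delta_rot": [0, 0, 18.9], "jaw": 7}, {"offset": [-4.5, 26, 10], "delta_rot": [0, 0, 18.9], "jaw": 7}, {"offset": [-4.5, 26, 11.2], "delta_rot": [0, 0, 18.9], "jaw": 7}]}}

```text
time: 1.43
position: [0.5597, 0.1043, 0.1383]
tool_rot: [0.99, 0.138, 0.0, 0.001]
ft_force: [0.2, 0.3, 0.6]
grip_width: 0.0702
```

```bash
python3 -c "
from h import *
togo((.5557,.1072,.062),15.9)
for n in('top','side'):
    im=camera(n)[:,:,::-1]; cv2.imwrite(f'pics/{n}1.png',im)
im=cv2.imread('pics/side1.png');cv2.imwrite('pics/s1c.png',cv2.resize(im[60:260,200:400],None,fx=3,fy=3))
"
```

```text
t 1.43 pos [0.5597 0.1043 0.1383] F [0.22 0.28 0.63] M [-0.05 -0.01  0.04] w 0.0702
offset cm [-0.31 -0.4   7.63] rot [ 0.13  0.   -0.08]
```

View pics/s1c.png

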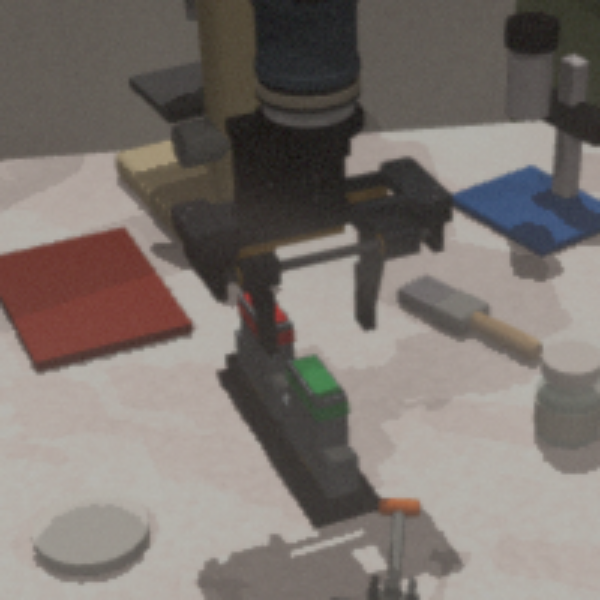

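The fingers straddle the upper part of the green module in the crop, at about (315,330). Going down.

Emit:
{"method": "drive_tool", "body": {"plan": [{"offset": [-0.3, -0.4, 0.5], "delta_rot": [0, 0, 0], "jaw": 7}, {"offset": [-0.3, -0.4, 2.5], "delta_rot": [0, 0, 0], "jaw": 7}, {"offset": [-0.3, -0.4, 4.5], "delta_rot": [0, 0, 0], "jaw": 7}, {"offset": [-0.3, -0.4, 6.5], "delta_rot": [0, 0, 0], "jaw": 7}, {"offset": [-0.3, -0.4, 7.6], "delta_rot": [0, 0, 0], "jaw": 7}, {"offset": [-0.3, -0.4, 7.6], "delta_rot": [0, 0, 0], "jaw": 7}, {"offset": [-0.3, -0.4, 7.6], "delta_rot": [0, 0, 0], "jaw": 5}, {"offset": [-0.3, -0.4, 7.6], "delta_rot": [0, 0, 0], "jaw": 4}]}}

```text
time: 2.2
position: [0.5539, 0.1138, 0.0657]
tool_rot: [0.99, 0.141, 0.001, 0.0]
ft_force: [-0.6, 0.2, -0.1]
grip_width: 0.0633
```

```bash
python3 -c "
from h import *
togo((.5557,.1072,.062),15.9)"
```

```text
t 2.2 pos [0.5539 0.1138 0.0657] F [-0.59  0.17 -0.11] M [-0.08  0.05 -0.04] w 0.0633
offset cm [-0.01  0.68  0.37] rot [ 0.03 -0.12  0.29]
```

Emit:
{"method": "drive_tool", "body": {"plan": [{"offset": [0, 0.6, 0.3], "delta_rot": [0, 0, 0], "jaw": 5}, {"offset": [0, 0.6, 0.3], "delta_rot": [0, 0, 0], "jaw": 4.5}, {"offset": [0, 0.6, 0.3], "delta_rot": [0, 0, 0], "jaw": 4}, {"offset": [0, 0.6, 0.3], "delta_rot": [0, 0, 0], "jaw": 3.6}, {"offset": [0, 0.6, 0.3], "delta_rot": [0, 0, 0], "jaw": 3.3}, {"offset": [0, 0.6, 0.3], "delta_rot": [0, 0, 0], "jaw": 3}, {"offset": [0, 0.6, 0.3], "delta_rot": [0, 0, 0], "jaw": 3}, {"offset": [0, 0.6, 0.3], "delta_rot": [0, 0, 0], "jaw": 3}]}}

```text
time: 2.87
position: [0.5548, 0.1074, 0.0615]
tool_rot: [0.99, 0.14, -0.0, -0.0]
ft_force: [0.8, -0.1, -0.1]
grip_width: 0.0305
```

```bash
python3 -c "
from h import *
print(get_obs()['joint_velocities'].round(3))
togo((.5557,.1072,.062),15.9)"
```

```text
[-0.     0.001  0.001 -0.002  0.     0.   ]
t 2.87 pos [0.5548 0.1074 0.0615] F [ 0.82 -0.07 -0.05] M [-0.04  0.07  0.02] w 0.0305
offset cm [ 0.08  0.04 -0.05] rot [-0.    0.    0.23]
```

Emit:
{"method": "drive_tool", "body": {"plan": [{"offset": [0.1, 0, 0], "delta_rot": [0, 0, 0], "jaw": 2.6}, {"offset": [0.1, 0, 0], "delta_rot": [0, 0, 0], "jaw": 2}, {"offset": [0.1, 0, 0], "delta_rot": [0, 0, 0], "jaw": 2}, {"offset": [0.1, 0, 0], "delta_rot": [0, 0, 0], "jaw": 2}, {"offset": [0.1, 0, 0], "delta_rot": [0, 0, 0], "jaw": 2}, {"offset": [0.1, 0, 0], "delta_rot": [0, 0, 0], "jaw": 2}, {"offset": [0.1, 0, -0.5], "delta_rot": [0, 0, 0], "jaw": 2}, {"offset": [0.1, 0, -1.5], "delta_rot": [0, 0, 0], "jaw": 2}], "squeeze": 30}}

```text
time: 3.53
position: [0.5542, 0.1076, 0.0755]
tool_rot: [0.99, 0.14, -0.002, -0.0]
ft_force: [-0.0, 0.5, -3.3]
grip_width: 0.026
```

```bash
python3 -c "
from h import *
togo((.5656,-.1717,.160),-14.05)"
```

```text
t 3.53 pos [0.5542 0.1076 0.0755] F [-0.02  0.46 -3.31] M [-0.1   0.06 -0.02] w 0.026
offset cm [-6.7  27.13 -8.45] rot [-0.    0.25 30.17]
```

Emit:
{"method": "drive_tool", "body": {"plan": [{"offset": [0, 0, -3], "delta_rot": [0, 0, 0], "jaw": 2}, {"offset": [0, 0, -6.5], "delta_rot": [0, 0, 0], "jaw": 2}, {"offset": [0, 0.5, -10], "delta_rot": [0, 0, 0], "jaw": 2}, {"offset": [-0.8, 3, -11], "delta_rot": [0, 0, 4], "jaw": 2}, {"offset": [-1.6, 6.5, -11], "delta_rot": [0, 0, 8], "jaw": 2}, {"offset": [-2.5, 10, -11], "delta_rot": [0, 0, 12], "jaw": 2}, {"offset": [-3.3, 13.5, -11], "delta_rot": [0, 0, 16], "jaw": 2}, {"offset": [-4.2, 17, -11], "delta_rot": [0, 0, 20], "jaw": 2}]}}

```text
time: 4.2
position: [0.5623, -0.0686, 0.1874]
tool_rot: [0.999, -0.035, 0.0, 0.0]
ft_force: [0.3, 0.4, -3.7]
grip_width: 0.0255
```

```bash
python3 -c "
from h import *
togo((.5656,-.1717,.18),-14.05)"
```

```text
t 4.2 pos [ 0.5623 -0.0686  0.1874] F [ 0.33  0.43 -3.66] M [-0.05 -0.01 -0.02] w 0.0255
offset cm [ 1.06 10.26  0.74] rot [ 0.   -0.02 10.02]
```

Emit:
{"method": "drive_tool", "body": {"plan": [{"offset": [0.4, 3.5, 0], "delta_rot": [0, 0, 4], "jaw": 2}, {"offset": [0.7, 6.5, 0], "delta_rot": [0, 0, 8], "jaw": 2}, {"offset": [0.9, 9, 0], "delta_rot": [0, 0, 10], "jaw": 2}, {"offset": [1.1, 10.2, 0], "delta_rot": [0, 0, 10], "jaw": 2}, {"offset": [1.1, 10.2, 0], "delta_rot": [0, 0, 10], "jaw": 2}, {"offset": [1.1, 10.2, 0], "delta_rot": [0, 0, 10], "jaw": 2}, {"offset": [1.1, 10.2, 0], "delta_rot": [0, 0, 10], "jaw": 2}, {"offset": [1.1, 10.2, 0], "delta_rot": [0, 0, 10], "jaw": 2}]}}

```text
time: 4.87
position: [0.5664, -0.1679, 0.1865]
tool_rot: [0.993, -0.12, -0.001, -0.0]
ft_force: [-0.2, 0.0, -3.1]
grip_width: 0.0259
```

```bash
python3 -c "
from h import *
togo((.5656,-.1717,.104),-14.05)
for n in('top','side'):
    im=camera(n)[:,:,::-1]; cv2.imwrite(f'pics/{n}2.png',im)
a=cv2.imread('pics/side2.png');b=cv2.imread('pics/top2.png')
cv2.imwrite('pics/c2.png',np.vstack([cv2.resize(a[190:350,240:440],None,fx=3,fy=3)[:330],cv2.resize(b[150:240,290:490],None,fx=3,fy=3)]))
"
```

```text
t 4.87 pos [ 0.5664 -0.1679  0.1865] F [-0.17  0.03 -3.08] M [-0.08  0.04 -0.01] w 0.0259
offset cm [0.03 0.4  8.25] rot [-0.05  0.07  0.3 ]
```

View pics/side2.png

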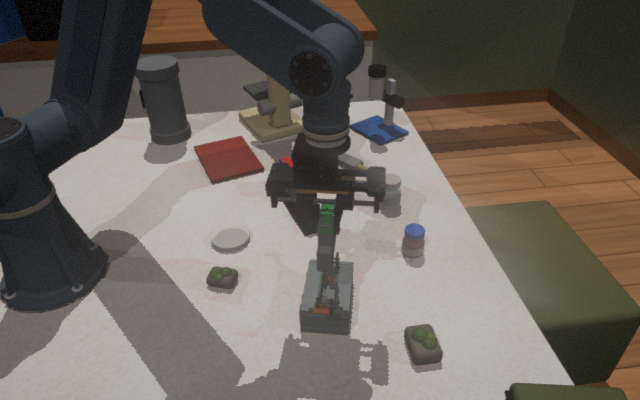

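View pics/top2.png

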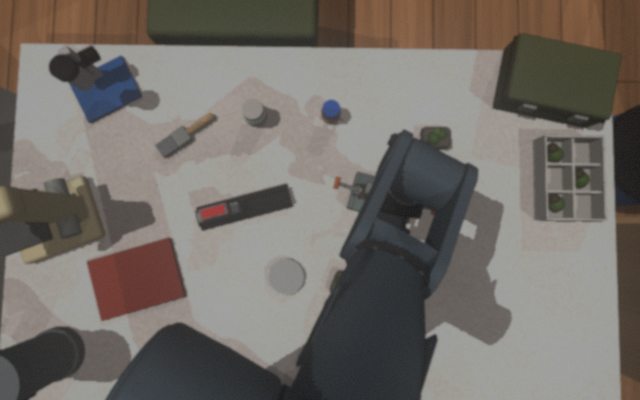

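The side view shows the upright module at (327,230) above the dock. The top view of the slot is blocked by the arm. I'll centre it and lower to just above the mouth.

Emit:
{"method": "drive_tool", "body": {"plan": [{"offset": [0, 0.4, 0], "delta_rot": [0, 0, 0.3], "jaw": 2}, {"offset": [0, 0.4, 2], "delta_rot": [0, 0, 0.3], "jaw": 2}, {"offset": [0, 0.4, 4], "delta_rot": [0, 0, 0.3], "jaw": 2}, {"offset": [0, 0.4, 5.5], "delta_rot": [0, 0, 0.3], "jaw": 2}, {"offset": [0, 0.4, 6.8], "delta_rot": [0, 0, 0.3], "jaw": 2}, {"offset": [0, 0.4, 7.4], "delta_rot": [0, 0, 0.3], "jaw": 2}, {"offset": [0, 0.4, 7.6], "delta_rot": [0, 0, 0.3], "jaw": 2}, {"offset": [0, 0.4, 7.6], "delta_rot": [0, 0, 0.3], "jaw": 2}]}}

```text
time: 5.63
position: [0.5658, -0.1736, 0.1103]
tool_rot: [0.992, -0.123, -0.0, -0.0]
ft_force: [-0.1, -0.5, -3.4]
grip_width: 0.0256
```

```bash
python3 -c "
from h import *
togo((.5656,-.1717,.081),-14.05)
for n in('side',):
    im=camera(n)[:,:,::-1]; cv2.imwrite(f'pics/{n}3.png',im)
a=cv2.imread('pics/side3.png')
cv2.imwrite('pics/c3.png',cv2.resize(a[200:345,260:400],None,fx=4,fy=4,interpolation=2))
"
```

```text
t 5.63 pos [ 0.5658 -0.1736  0.1103] F [-0.12 -0.47 -3.38] M [-0.13  0.07 -0.  ] w 0.0256
offset cm [-0.07 -0.18  2.93] rot [-0.    0.03 -0.1 ]
```

View pics/c3.png

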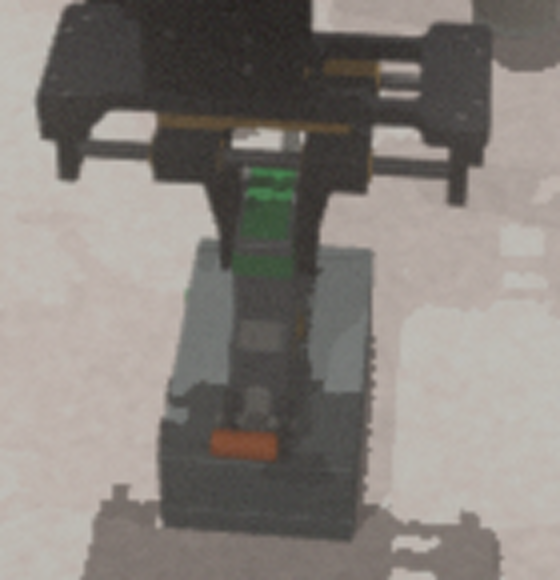

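It looks lined up with the slot: module at crop (268,300), between the cheeks. Lowering while I watch the force.

Emit:
{"method": "drive_tool", "body": {"plan": [{"offset": [0, -0.1, 0.3], "delta_rot": [0, 0, 0], "jaw": 2}, {"offset": [0, -0.1, 0.5], "delta_rot": [0, 0, 0], "jaw": 2}, {"offset": [0, -0.1, 0.7], "delta_rot": [0, 0, 0], "jaw": 2}, {"offset": [0, -0.1, 0.9], "delta_rot": [0, 0, 0], "jaw": 2}, {"offset": [0, -0.1, 1.1], "delta_rot": [0, 0, 0], "jaw": 2}, {"offset": [0, -0.1, 1.3], "delta_rot": [0, 0, 0], "jaw": 2}, {"offset": [0, -0.1, 1.4], "delta_rot": [0, 0, 0], "jaw": 2}, {"offset": [0, -0.1, 1.4], "delta_rot": [0, 0, 0], "jaw": 2}]}}

```text
time: 6.35
position: [0.5659, -0.1727, 0.0962]
tool_rot: [0.992, -0.123, -0.0, -0.0]
ft_force: [-0.9, 0.6, -2.9]
grip_width: 0.026
```

```bash
python3 -c "
from h import *
togo((.5656,-.1717,.081),-14.05)"
```

```text
t 6.35 pos [ 0.5659 -0.1727  0.0962] F [-0.92  0.64 -2.88] M [-0.13  0.11  0.04] w 0.026
offset cm [-0.05 -0.09  1.52] rot [-0.01  0.04 -0.12]
```

Emit:
{"method": "drive_tool", "body": {"plan": [{"offset": [0, 0, 0.2], "delta_rot": [0, 0, 0], "jaw": 2}, {"offset": [0, 0, 0.4], "delta_rot": [0, 0, 0], "jaw": 2}, {"offset": [0, 0, 0.6], "delta_rot": [0, 0, 0], "jaw": 2}, {"offset": [0, 0, 0.8], "delta_rot": [0, 0, 0], "jaw": 2}, {"offset": [0, 0, 1.0], "delta_rot": [0, 0, 0], "jaw": 2}, {"offset": [0, 0, 1.2], "delta_rot": [0, 0, 0], "jaw": 2}, {"offset": [0, 0, 1.3], "delta_rot": [0, 0, 0], "jaw": 2}, {"offset": [0, 0, 1.3], "delta_rot": [0, 0, 0], "jaw": 2}]}}

```text
time: 7.02
position: [0.5659, -0.1727, 0.0832]
tool_rot: [0.992, -0.123, -0.0, -0.0]
ft_force: [0.2, 0.0, -4.4]
grip_width: 0.0259
```

```bash
python3 -c "
from h import *
togo((.5656,-.1717,.081),-14.05)"
```

```text
t 7.02 pos [ 0.5659 -0.1727  0.0832] F [ 0.18  0.   -4.45] M [-0.13  0.11  0.03] w 0.0259
offset cm [-0.05 -0.09  0.22] rot [-0.01  0.03 -0.12]
```

Emit:
{"method": "drive_tool", "body": {"plan": [{"offset": [0, 0, 0.1], "delta_rot": [0, 0, 0], "jaw": 2}, {"offset": [0, 0, 0.1], "delta_rot": [0, 0, 0], "jaw": 2}, {"offset": [0, 0, 0.2], "delta_rot": [0, 0, 0], "jaw": 2}, {"offset": [0, 0, 0.2], "delta_rot": [0, 0, 0], "jaw": 2}, {"offset": [0, 0, 0.25], "delta_rot": [0, 0, 0], "jaw": 2}, {"offset": [0, 0, 0.25], "delta_rot": [0, 0, 0], "jaw": 2}, {"offset": [0, 0, 0.25], "delta_rot": [0, 0, 0], "jaw": 2}, {"offset": [0, 0, 0.25], "delta_rot": [0, 0, 0], "jaw": 2}]}}

```text
time: 7.68
position: [0.5661, -0.1728, 0.0811]
tool_rot: [0.992, -0.123, 0.0, 0.0]
ft_force: [0.5, 1.1, -2.9]
grip_width: 0.0257
```

```bash
python3 -c "
from h import *
togo((.5656,-.1717,.081),-14.05)"
```

```text
t 7.68 pos [ 0.5661 -0.1728  0.0811] F [ 0.51  1.08 -2.93] M [-0.08  0.08  0.01] w 0.0257
offset cm [-0.08 -0.09  0.01] rot [-0.   -0.   -0.12]
```

Slowly down another 1.5 mm.

Emit:
{"method": "drive_tool", "body": {"plan": [{"offset": [0, 0, 0.05], "delta_rot": [0, 0, 0], "jaw": 2}, {"offset": [0, 0, 0.05], "delta_rot": [0, 0, 0], "jaw": 2}, {"offset": [0, 0, 0.1], "delta_rot": [0, 0, 0], "jaw": 2}, {"offset": [0, 0, 0.1], "delta_rot": [0, 0, 0], "jaw": 2}, {"offset": [0, 0, 0.15], "delta_rot": [0, 0, 0], "jaw": 2}, {"offset": [0, 0, 0.15], "delta_rot": [0, 0, 0], "jaw": 2}, {"offset": [0, 0, 0.15], "delta_rot": [0, 0, 0], "jaw": 2}, {"offset": [0, 0, 0.15], "delta_rot": [0, 0, 0], "jaw": 2}]}}

```text
time: 8.35
position: [0.5661, -0.1728, 0.0804]
tool_rot: [0.992, -0.123, 0.0, 0.0]
ft_force: [-2.0, -0.5, 5.6]
grip_width: 0.0259
```

```bash
python3 -c "
from h import *
togo((.5656,-.1717,.081),-14.05)"
```

```text
t 8.35 pos [ 0.5661 -0.1728  0.0804] F [-2.05 -0.47  5.58] M [ 0.07  0.51 -0.04] w 0.0259
offset cm [-0.08 -0.09 -0.06] rot [ 0.01 -0.02 -0.11]
```

Seated on the sprung contacts (force went from −3 to +5.6 N). Releasing and rising.

Emit:
{"method": "drive_tool", "body": {"plan": [{"offset": [0, 0, -0.07], "delta_rot": [0, 0, 0], "jaw": 2.2}, {"offset": [0, 0, -0.07], "delta_rot": [0, 0, 0], "jaw": 3}, {"offset": [0, 0, -0.07], "delta_rot": [0, 0, 0], "jaw": 4}, {"offset": [0, 0, -0.07], "delta_rot": [0, 0, 0], "jaw": 5}, {"offset": [0, 0, -0.07], "delta_rot": [0, 0, 0], "jaw": 5}, {"offset": [0, 0, -2], "delta_rot": [0, 0, 0], "jaw": 5}, {"offset": [0, 0, -5], "delta_rot": [0, 0, 0], "jaw": 5}, {"offset": [0, 0, -9], "delta_rot": [0, 0, 0], "jaw": 5}]}}

```text
time: 9.02
position: [0.5642, -0.1719, 0.1677]
tool_rot: [0.992, -0.123, -0.003, -0.001]
ft_force: [0.2, -1.4, -0.5]
grip_width: 0.0495
```

```bash
python3 -c "
from h import *
for n in('top','side',):
    im=camera(n)[:,:,::-1]; cv2.imwrite(f'pics/{n}4.png',im)
a=cv2.imread('pics/side4.png')
cv2.imwrite('pics/c4.png',cv2.resize(a[200:345,260:400],None,fx=4,fy=4,interpolation=2))
S=a[:,:,::-1].copy(); S[:215]=0;S[330:]=0;S[:,:290]=0;S[:,360:]=0
print(*blobs(S,3,18,110,60,6)[1],sep='\n');print(*blobs(S,50,85,70,40)[1],sep='\n')
togo((.5656,-.1717,.081),-14.05)
"
```

```text
([332.39, 227.86], 44, [array([332.46, 227.83]), array([13.03,  3.31]), np.float64(6.34)])
([320.74, 310.74], 99, [array([320.5, 311. ]), array([ 6., 15.]), np.float64(90.0)])
([326.59, 260.55], 214, [array([326.5, 260.5]), array([10.75, 20.36]), np.float64(8.13)])
t 9.12 pos [ 0.5704 -0.1749  0.1757] F [ 1.3  -0.46 -0.25] M [-0.11 -0.    0.05] w 0.05
offset cm [-0.67 -0.22  9.46] rot [ 0.18 -0.77 -0.11]
```

View pics/c4.png

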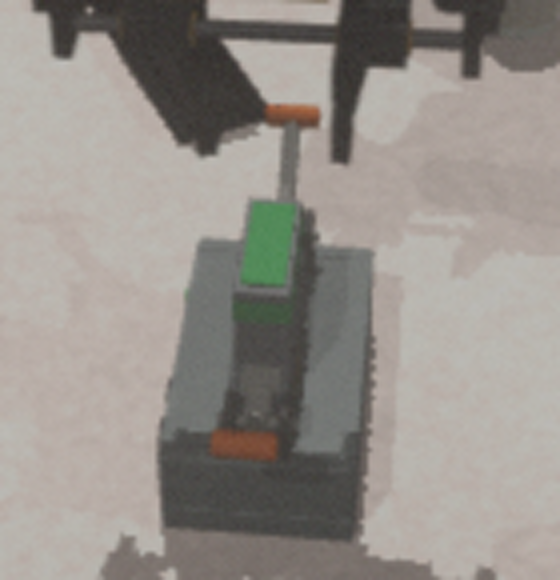

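The module stands upright in the slot, its green top at about crop (270,243). Both rollers are unmoved, at crop (292,115) and (245,445). Next is lever B, the near one (−y): close the fingers and go outside its roller.

```bash
cat >> h.py <<'E'
DY=np.array([.2427,.9701,0]);DX=np.array([.9701,-.2427,0]);DC=np.array([.5656,-.1717,0])
def dk(x,y,z): return DC+DX*x+DY*y+np.array([0,0,z])
def dst():
    o=get_obs(); p=o["position"]-DC; f=o["ft_force"]; print("t",round(o["time"],2),"dock xyz mm",np.round([p@DX*1e3,p@DY*1e3,p[2]*1e3],1),"F dock",np.round([f@DX,f@DY,f[2]],2),"w",round(o["grip_width"],4))
E
python3 -c "
from h import *
dst(); togo(dk(0,-.136,.14),-14.05)"
```

```text
t 9.12 dock xyz mm [  5.5  -1.9 175.7] F dock [ 1.37 -0.14 -0.25] w 0.05
t 9.12 pos [ 0.5704 -0.1749  0.1757] F [ 1.3  -0.46 -0.25] M [-0.11 -0.    0.05] w 0.05
offset cm [-0.57 13.4   3.6 ] rot [ 0.18 -0.77 -0.11]
```

Emit:
{"method": "drive_tool", "body": {"plan": [{"offset": [0, 3, 0], "delta_rot": [0, 0, 0], "jaw": 4}, {"offset": [0, 6.5, 0], "delta_rot": [0, 0, 0], "jaw": 3}, {"offset": [0, 10, 0], "delta_rot": [0, 0, 0], "jaw": 2}, {"offset": [0, 13, 0.5], "delta_rot": [0, 0, 0], "jaw": 1}, {"offset": [0, 13.4, 2], "delta_rot": [0, 0, 0], "jaw": 0}, {"offset": [0, 13.4, 3], "delta_rot": [0, 0, 0], "jaw": 0}, {"offset": [0, 13.4, 3], "delta_rot": [0, 0, 0], "jaw": 0}, {"offset": [0, 13.4, 3], "delta_rot": [0, 0, 0], "jaw": 0}], "squeeze": 10}}

```text
time: 9.78
position: [0.5326, -0.3012, 0.1384]
tool_rot: [0.992, -0.123, -0.001, -0.001]
ft_force: [0.4, -0.0, 0.5]
grip_width: 0.0053
```

```bash
python3 -c "
from h import *
dst(); togo(dk(0,-.136,.09),-14.05)"
```

```text
t 9.78 dock xyz mm [  -0.5 -133.6  138.4] F dock [0.42 0.06 0.46] w 0.0053
t 9.78 pos [ 0.5326 -0.3012  0.1384] F [ 0.42 -0.04  0.46] M [-0.11  0.09 -0.03] w 0.0053
offset cm [0.07 0.25 4.83] rot [-0.1   0.16 -0.08]
```

Emit:
{"method": "drive_tool", "body": {"plan": [{"offset": [0, 0.2, 1], "delta_rot": [0, 0, 0], "jaw": 0}, {"offset": [0, 0.2, 2.5], "delta_rot": [0, 0, 0], "jaw": 0}, {"offset": [0, 0.2, 4], "delta_rot": [0, 0, 0], "jaw": 0}, {"offset": [0, 0.2, 4.8], "delta_rot": [0, 0, 0], "jaw": 0}, {"offset": [0, 0.2, 4.8], "delta_rot": [0, 0, 0], "jaw": 0}, {"offset": [0, 0.2, 4.8], "delta_rot": [0, 0, 0], "jaw": 0}, {"offset": [0, 0.2, 4.8], "delta_rot": [0, 0, 0], "jaw": 0}, {"offset": [0, 0.2, 4.8], "delta_rot": [0, 0, 0], "jaw": 0}]}}

```text
time: 10.45
position: [0.5335, -0.305, 0.0925]
tool_rot: [0.992, -0.123, 0.001, 0.001]
ft_force: [0.5, 0.5, -0.3]
grip_width: 0.0001
```

```bash
python3 -c "
from h import *
dst(); togo(dk(0,-.110,.09),-14.05)
im=camera('side')[:,:,::-1]; cv2.imwrite('pics/c5.png',cv2.resize(im[190:350,250:400],None,fx=4,fy=4,interpolation=2)[:600])"
```

```text
t 10.45 dock xyz mm [   1.2 -137.1   92.5] F dock [ 0.41  0.59 -0.32] w 0.0001
t 10.45 pos [ 0.5335 -0.305   0.0925] F [ 0.54  0.47 -0.32] M [-0.13  0.1   0.02] w 0.0001
offset cm [-0.13 -2.71  0.25] rot [ 0.05 -0.11 -0.1 ]
```

View pics/c5.png

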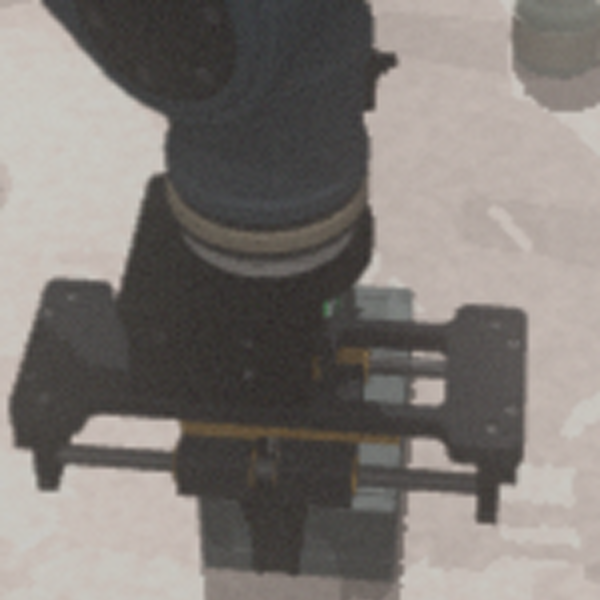

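Fingers are shut just outside roller B, which the gripper hides. Now pushing inward (tool −y) slowly.

Emit:
{"method": "drive_tool", "body": {"plan": [{"offset": [-0.1, -0.25, 0], "delta_rot": [0, 0, 0], "jaw": 0}, {"offset": [-0.1, -0.5, 0], "delta_rot": [0, 0, 0], "jaw": 0}, {"offset": [-0.1, -0.75, 0], "delta_rot": [0, 0, 0], "jaw": 0}, {"offset": [-0.1, -1.0, 0], "delta_rot": [0, 0, 0], "jaw": 0}, {"offset": [-0.1, -1.2, 0], "delta_rot": [0, 0, 0], "jaw": 0}, {"offset": [-0.1, -1.4, 0], "delta_rot": [0, 0, 0], "jaw": 0}, {"offset": [-0.1, -1.6, 0], "delta_rot": [0, 0, 0], "jaw": 0}, {"offset": [-0.1, -1.8, 0], "delta_rot": [0, 0, 0], "jaw": 0}]}}

```text
time: 11.17
position: [0.5359, -0.2889, 0.0919]
tool_rot: [0.992, -0.123, 0.0, 0.002]
ft_force: [-2.7, -5.6, -0.2]
grip_width: 0.0006
```

```bash
python3 -c "
from h import *
dst(); togo(dk(0,-.110,.095),-14.05)"
```

```text
t 11.17 dock xyz mm [  -0.3 -120.9   91.9] F dock [-1.21 -6.09 -0.16] w 0.0006
t 11.17 pos [ 0.5359 -0.2889  0.0919] F [-2.65 -5.61 -0.16] M [-0.87  0.47  0.01] w 0.0006
offset cm [ 0.03 -1.09 -0.31] rot [ 0.21 -0.03 -0.06]
```

Emit:
{"method": "drive_tool", "body": {"plan": [{"offset": [0, -0.2, 0], "delta_rot": [0, 0, 0], "jaw": 0}, {"offset": [0, -0.4, 0], "delta_rot": [0, 0, 0], "jaw": 0}, {"offset": [0, -0.6, -0.1], "delta_rot": [0, 0, 0], "jaw": 0}, {"offset": [0, -0.8, -0.2], "delta_rot": [0, 0, 0], "jaw": 0}, {"offset": [0, -1.0, -0.3], "delta_rot": [0, 0, 0], "jaw": 0}, {"offset": [0, -1.2, -0.4], "delta_rot": [0, 0, 0], "jaw": 0}, {"offset": [0, -1.4, -0.5], "delta_rot": [0, 0, 0], "jaw": 0}, {"offset": [0, -1.6, -0.6], "delta_rot": [0, 0, 0], "jaw": 0}]}}

```text
time: 11.83
position: [0.5402, -0.2715, 0.0977]
tool_rot: [0.992, -0.123, 0.0, 0.0]
ft_force: [-2.1, -3.0, -0.6]
grip_width: 0.0001
```

```bash
python3 -c "
from h import *
dst(); togo(dk(0,-.095,.1),-14.05)"
```

```text
t 11.83 dock xyz mm [  -0.4 -103.    97.7] F dock [-1.33 -3.45 -0.57] w 0.0001
t 11.83 pos [ 0.5402 -0.2715  0.0977] F [-2.13 -3.02 -0.57] M [-0.67  0.36 -0.03] w 0.0001
offset cm [ 0.04 -0.8  -0.23] rot [ 0.02 -0.01 -0.12]
```

Emit:
{"method": "drive_tool", "body": {"plan": [{"offset": [0, -0.1, 0], "delta_rot": [0, 0, 0], "jaw": 0}, {"offset": [0, -0.2, 0], "delta_rot": [0, 0, 0], "jaw": 0}, {"offset": [0, -0.3, -0.1], "delta_rot": [0, 0, 0], "jaw": 0}, {"offset": [0, -0.4, -0.1], "delta_rot": [0, 0, 0], "jaw": 0}, {"offset": [0, -0.5, -0.1], "delta_rot": [0, 0, 0], "jaw": 0}, {"offset": [0, -0.5, -0.1], "delta_rot": [0, 0, 0], "jaw": 0}, {"offset": [0, -0.5, -0.1], "delta_rot": [0, 0, 0], "jaw": 0}, {"offset": [0, -0.5, -0.1], "delta_rot": [0, 0, 0], "jaw": 0}]}}

```text
time: 12.5
position: [0.5414, -0.2666, 0.0986]
tool_rot: [0.992, -0.123, 0.0, 0.0]
ft_force: [-2.5, -4.6, 0.1]
grip_width: 0.0003
```

```bash
python3 -c "
from h import *
dst()"
```

```text
t 12.5 dock xyz mm [ -0.4 -98.   98.6] F dock [-1.29 -5.05  0.13] w 0.0003
```

Emit:
{"method": "drive_tool", "body": {"plan": [{"offset": [0, -0.03, 0], "delta_rot": [0, 0, 0], "jaw": 0}, {"offset": [0, -0.06, 0], "delta_rot": [0, 0, 0], "jaw": 0}, {"offset": [0, -0.08, 0], "delta_rot": [0, 0, 0], "jaw": 0}, {"offset": [0, -0.1, 0], "delta_rot": [0, 0, 0], "jaw": 0}, {"offset": [0, -0.1, 0], "delta_rot": [0, 0, 0], "jaw": 0}, {"offset": [0, -0.1, 0], "delta_rot": [0, 0, 0], "jaw": 0}, {"offset": [0, -0.1, 0], "delta_rot": [0, 0, 0], "jaw": 0}, {"offset": [0, -0.1, 0], "delta_rot": [0, 0, 0], "jaw": 0}]}}

```text
time: 13.17
position: [0.5416, -0.2659, 0.0986]
tool_rot: [0.992, -0.123, 0.0, 0.0]
ft_force: [-1.5, -5.3, -0.9]
grip_width: 0.0005
```

```bash
python3 -c "
from h import *
dst()"
```

```text
t 13.17 dock xyz mm [ -0.4 -97.2  98.6] F dock [-0.14 -5.47 -0.87] w 0.0005
```

Emit:
{"method": "drive_tool", "body": {"plan": [{"offset": [0, -0.02, 0], "delta_rot": [0, 0, 0], "jaw": 0}, {"offset": [0, -0.04, 0], "delta_rot": [0, 0, 0], "jaw": 0}, {"offset": [0, -0.06, 0], "delta_rot": [0, 0, 0], "jaw": 0}, {"offset": [0, -0.08, 0], "delta_rot": [0, 0, 0], "jaw": 0}, {"offset": [0, -0.1, 0], "delta_rot": [0, 0, 0], "jaw": 0}, {"offset": [0, -0.12, 0], "delta_rot": [0, 0, 0], "jaw": 0}, {"offset": [0, -0.12, 0], "delta_rot": [0, 0, 0], "jaw": 0}, {"offset": [0, -0.12, 0], "delta_rot": [0, 0, 0], "jaw": 0}]}}

```text
time: 13.83
position: [0.5419, -0.2648, 0.0986]
tool_rot: [0.992, -0.123, 0.0, 0.0]
ft_force: [-2.2, -4.9, 0.7]
grip_width: 0.0005
```

```bash
python3 -c "
from h import *
dst()"
```

```text
t 13.83 dock xyz mm [ -0.4 -96.1  98.6] F dock [-0.95 -5.3   0.69] w 0.0005
```

Emit:
{"method": "drive_tool", "body": {"plan": [{"offset": [0, -0.03, 0], "delta_rot": [0, 0, 0], "jaw": 0}, {"offset": [0, -0.06, 0], "delta_rot": [0, 0, 0], "jaw": 0}, {"offset": [0, -0.09, 0], "delta_rot": [0, 0, 0], "jaw": 0}, {"offset": [0, -0.12, 0], "delta_rot": [0, 0, 0], "jaw": 0}, {"offset": [0, -0.14, 0], "delta_rot": [0, 0, 0], "jaw": 0}, {"offset": [0, -0.15, 0], "delta_rot": [0, 0, 0], "jaw": 0}, {"offset": [0, -0.15, 0], "delta_rot": [0, 0, 0], "jaw": 0}, {"offset": [0, -0.15, 0], "delta_rot": [0, 0, 0], "jaw": 0}]}}

```text
time: 14.5
position: [0.5422, -0.2634, 0.0986]
tool_rot: [0.992, -0.123, 0.0, 0.0]
ft_force: [-1.6, -5.1, 0.3]
grip_width: 0.0003
```

```bash
python3 -c "
from h import *
dst()"
```

```text
t 14.5 dock xyz mm [ -0.4 -94.6  98.6] F dock [-0.35 -5.32  0.28] w 0.0003
```

Emit:
{"method": "drive_tool", "body": {"plan": [{"offset": [0, -0.03, 0], "delta_rot": [0, 0, 0], "jaw": 0}, {"offset": [0, -0.06, 0], "delta_rot": [0, 0, 0], "jaw": 0}, {"offset": [0, -0.09, 0], "delta_rot": [0, 0, 0], "jaw": 0}, {"offset": [0, -0.12, 0], "delta_rot": [0, 0, 0], "jaw": 0}, {"offset": [0, -0.14, 0], "delta_rot": [0, 0, 0], "jaw": 0}, {"offset": [0, -0.15, 0], "delta_rot": [0, 0, 0], "jaw": 0}, {"offset": [0, -0.15, 0], "delta_rot": [0, 0, 0], "jaw": 0}, {"offset": [0, -0.15, 0], "delta_rot": [0, 0, 0], "jaw": 0}]}}

```text
time: 15.17
position: [0.5426, -0.2619, 0.0986]
tool_rot: [0.992, -0.123, 0.0, 0.0]
ft_force: [-1.8, -4.3, 0.6]
grip_width: 0.0006
```

```bash
python3 -c "
from h import *
dst()"
```

```text
t 15.17 dock xyz mm [ -0.4 -93.1  98.6] F dock [-0.75 -4.62  0.63] w 0.0006
```

Emit:
{"method": "drive_tool", "body": {"plan": [{"offset": [0, -0.03, 0], "delta_rot": [0, 0, 0], "jaw": 0}, {"offset": [0, -0.06, -0.1], "delta_rot": [0, 0, 0], "jaw": 0}, {"offset": [0, -0.09, -0.1], "delta_rot": [0, 0, 0], "jaw": 0}, {"offset": [0, -0.12, -0.2], "delta_rot": [0, 0, 0], "jaw": 0}, {"offset": [0, -0.14, -0.2], "delta_rot": [0, 0, 0], "jaw": 0}, {"offset": [0, -0.15, -0.2], "delta_rot": [0, 0, 0], "jaw": 0}, {"offset": [0, -0.15, -0.2], "delta_rot": [0, 0, 0], "jaw": 0}, {"offset": [0, -0.15, -0.2], "delta_rot": [0, 0, 0], "jaw": 0}]}}

```text
time: 15.83
position: [0.543, -0.2604, 0.1006]
tool_rot: [0.992, -0.123, 0.0, 0.0]
ft_force: [-2.1, -5.6, 1.0]
grip_width: 0.0003
```

```bash
python3 -c "
from h import *
dst()"
```

```text
t 15.83 dock xyz mm [ -0.4 -91.6 100.6] F dock [-0.68 -5.91  0.99] w 0.0003
```

Emit:
{"method": "drive_tool", "body": {"plan": [{"offset": [0, -0.03, 0], "delta_rot": [0, 0, 0], "jaw": 0}, {"offset": [0, -0.06, -0.1], "delta_rot": [0, 0, 0], "jaw": 0}, {"offset": [0, -0.09, -0.1], "delta_rot": [0, 0, 0], "jaw": 0}, {"offset": [0, -0.12, -0.2], "delta_rot": [0, 0, 0], "jaw": 0}, {"offset": [0, -0.14, -0.2], "delta_rot": [0, 0, 0], "jaw": 0}, {"offset": [0, -0.15, -0.2], "delta_rot": [0, 0, 0], "jaw": 0}, {"offset": [0, -0.15, -0.2], "delta_rot": [0, 0, 0], "jaw": 0}, {"offset": [0, -0.15, -0.2], "delta_rot": [0, 0, 0], "jaw": 0}]}}

```text
time: 16.5
position: [0.5433, -0.259, 0.1026]
tool_rot: [0.992, -0.123, 0.0, 0.0]
ft_force: [-2.4, -4.5, 0.7]
grip_width: 0.0002
```

```bash
python3 -c "
from h import *
dst()"
```

```text
t 16.5 dock xyz mm [ -0.4 -90.1 102.6] F dock [-1.2  -4.91  0.66] w 0.0002
```

Emit:
{"method": "drive_tool", "body": {"plan": [{"offset": [0, -0.03, 0], "delta_rot": [0, 0, 0], "jaw": 0}, {"offset": [0, -0.06, 0], "delta_rot": [0, 0, 0], "jaw": 0}, {"offset": [0, -0.09, 0], "delta_rot": [0, 0, 0], "jaw": 0}, {"offset": [0, -0.12, 0], "delta_rot": [0, 0, 0], "jaw": 0}, {"offset": [0, -0.14, 0], "delta_rot": [0, 0, 0], "jaw": 0}, {"offset": [0, -0.15, 0], "delta_rot": [0, 0, 0], "jaw": 0}, {"offset": [0, -0.15, 0], "delta_rot": [0, 0, 0], "jaw": 0}, {"offset": [0, -0.15, 0], "delta_rot": [0, 0, 0], "jaw": 0}]}}

```text
time: 17.17
position: [0.5437, -0.2575, 0.1026]
tool_rot: [0.992, -0.123, -0.0, 0.0]
ft_force: [-2.4, -5.6, 0.6]
grip_width: 0.0003
```

```bash
python3 -c "
from h import *
dst()"
```

```text
t 17.17 dock xyz mm [ -0.4 -88.6 102.6] F dock [-0.98 -5.98  0.58] w 0.0003
```

Emit:
{"method": "drive_tool", "body": {"plan": [{"offset": [0, -0.03, 0], "delta_rot": [0, 0, 0], "jaw": 0}, {"offset": [0, -0.06, 0], "delta_rot": [0, 0, 0], "jaw": 0}, {"offset": [0, -0.09, 0], "delta_rot": [0, 0, 0], "jaw": 0}, {"offset": [0, -0.12, 0], "delta_rot": [0, 0, 0], "jaw": 0}, {"offset": [0, -0.14, 0], "delta_rot": [0, 0, 0], "jaw": 0}, {"offset": [0, -0.15, 0], "delta_rot": [0, 0, 0], "jaw": 0}, {"offset": [0, -0.15, 0], "delta_rot": [0, 0, 0], "jaw": 0}, {"offset": [0, -0.15, 0], "delta_rot": [0, 0, 0], "jaw": 0}]}}

```text
time: 17.83
position: [0.5441, -0.2561, 0.1026]
tool_rot: [0.992, -0.123, 0.0, 0.0]
ft_force: [-2.4, -5.2, 0.1]
grip_width: 0.0006
```

```bash
python3 -c "
from h import *
dst()
im=camera('side')[:,:,::-1]; cv2.imwrite('pics/c6.png',cv2.resize(im[190:350,250:400],None,fx=4,fy=4,interpolation=2)[:600])"
```

```text
t 17.83 dock xyz mm [ -0.4 -87.1 102.6] F dock [-1.1  -5.63  0.08] w 0.0006
```

View pics/c6.png

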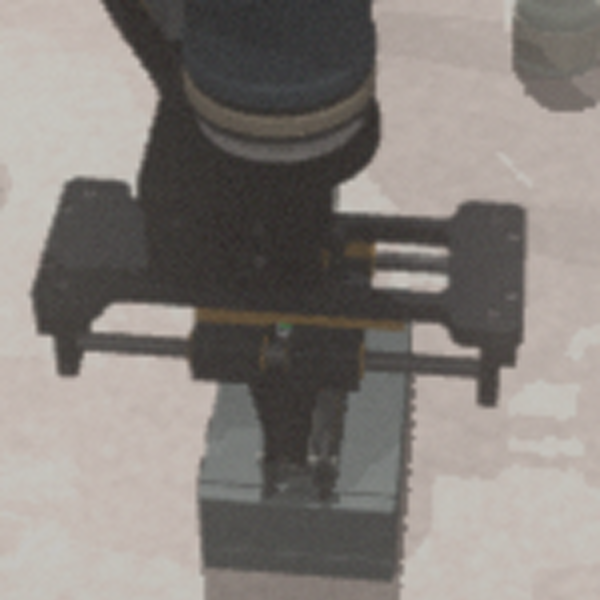

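The gripper hides roller B. The fingers, at crop (290,430), sit over the −y cheek, roughly centred on it. Continuing in small steps.

Emit:
{"method": "drive_tool", "body": {"plan": [{"offset": [0, -0.03, 0], "delta_rot": [0, 0, 0], "jaw": 0}, {"offset": [0, -0.06, 0], "delta_rot": [0, 0, 0], "jaw": 0}, {"offset": [0, -0.09, 0], "delta_rot": [0, 0, 0], "jaw": 0}, {"offset": [0, -0.12, 0], "delta_rot": [0, 0, 0], "jaw": 0}, {"offset": [0, -0.14, 0], "delta_rot": [0, 0, 0], "jaw": 0}, {"offset": [0, -0.15, 0], "delta_rot": [0, 0, 0], "jaw": 0}, {"offset": [0, -0.15, 0], "delta_rot": [0, 0, 0], "jaw": 0}, {"offset": [0, -0.15, 0], "delta_rot": [0, 0, 0], "jaw": 0}]}}

```text
time: 18.55
position: [0.5444, -0.2546, 0.1026]
tool_rot: [0.992, -0.123, 0.0, 0.0]
ft_force: [-2.2, -4.3, -0.3]
grip_width: 0.0005
```

```bash
python3 -c "
from h import *
dst()"
```

```text
t 18.55 dock xyz mm [ -0.4 -85.6 102.6] F dock [-1.06 -4.74 -0.32] w 0.0005
```

Emit:
{"method": "drive_tool", "body": {"plan": [{"offset": [0, -0.03, 0], "delta_rot": [0, 0, 0], "jaw": 0}, {"offset": [0, -0.06, 0], "delta_rot": [0, 0, 0], "jaw": 0}, {"offset": [0, -0.09, 0], "delta_rot": [0, 0, 0], "jaw": 0}, {"offset": [0, -0.12, 0], "delta_rot": [0, 0, 0], "jaw": 0}, {"offset": [0, -0.14, 0], "delta_rot": [0, 0, 0], "jaw": 0}, {"offset": [0, -0.15, 0], "delta_rot": [0, 0, 0], "jaw": 0}, {"offset": [0, -0.15, 0], "delta_rot": [0, 0, 0], "jaw": 0}, {"offset": [0, -0.15, 0], "delta_rot": [0, 0, 0], "jaw": 0}]}}

```text
time: 19.22
position: [0.5448, -0.2531, 0.1026]
tool_rot: [0.992, -0.123, 0.0, 0.0]
ft_force: [-1.8, -4.8, 1.2]
grip_width: 0.0006
```

```bash
python3 -c "
from h import *
dst()"
```

```text
t 19.22 dock xyz mm [ -0.4 -84.1 102.6] F dock [-0.62 -5.1   1.16] w 0.0006
```

Emit:
{"method": "drive_tool", "body": {"plan": [{"offset": [0, -0.03, 0], "delta_rot": [0, 0, 0], "jaw": 0}, {"offset": [0, -0.06, 0], "delta_rot": [0, 0, 0], "jaw": 0}, {"offset": [0, -0.09, 0], "delta_rot": [0, 0, 0], "jaw": 0}, {"offset": [0, -0.12, 0], "delta_rot": [0, 0, 0], "jaw": 0}, {"offset": [0, -0.14, 0], "delta_rot": [0, 0, 0], "jaw": 0}, {"offset": [0, -0.15, 0], "delta_rot": [0, 0, 0], "jaw": 0}, {"offset": [0, -0.15, 0], "delta_rot": [0, 0, 0], "jaw": 0}, {"offset": [0, -0.15, 0], "delta_rot": [0, 0, 0], "jaw": 0}]}}

```text
time: 19.88
position: [0.5452, -0.2517, 0.1026]
tool_rot: [0.992, -0.123, 0.0, 0.0]
ft_force: [-2.9, -4.3, 0.6]
grip_width: 0.0006
```

```bash
python3 -c "
from h import *
dst()"
```

```text
t 19.88 dock xyz mm [ -0.4 -82.6 102.6] F dock [-1.8  -4.89  0.63] w 0.0006
```

Emit:
{"method": "drive_tool", "body": {"plan": [{"offset": [0, -0.03, 0], "delta_rot": [0, 0, 0], "jaw": 0}, {"offset": [0, -0.06, 0], "delta_rot": [0, 0, 0], "jaw": 0}, {"offset": [0, -0.09, 0], "delta_rot": [0, 0, 0], "jaw": 0}, {"offset": [0, -0.12, 0], "delta_rot": [0, 0, 0], "jaw": 0}, {"offset": [0, -0.14, 0], "delta_rot": [0, 0, 0], "jaw": 0}, {"offset": [0, -0.15, 0], "delta_rot": [0, 0, 0], "jaw": 0}, {"offset": [0, -0.15, 0], "delta_rot": [0, 0, 0], "jaw": 0}, {"offset": [0, -0.15, 0], "delta_rot": [0, 0, 0], "jaw": 0}]}}

```text
time: 20.55
position: [0.5455, -0.2502, 0.1026]
tool_rot: [0.992, -0.123, -0.0, 0.0]
ft_force: [-2.0, -5.9, 0.2]
grip_width: 0.0007
```

```bash
python3 -c "
from h import *
dst()"
```

```text
t 20.55 dock xyz mm [ -0.4 -81.1 102.6] F dock [-0.51 -6.18  0.16] w 0.0007
```

Emit:
{"method": "drive_tool", "body": {"plan": [{"offset": [0, -0.03, 0], "delta_rot": [0, 0, 0], "jaw": 0}, {"offset": [0, -0.06, 0], "delta_rot": [0, 0, 0], "jaw": 0}, {"offset": [0, -0.09, 0], "delta_rot": [0, 0, 0], "jaw": 0}, {"offset": [0, -0.12, 0], "delta_rot": [0, 0, 0], "jaw": 0}, {"offset": [0, -0.14, 0], "delta_rot": [0, 0, 0], "jaw": 0}, {"offset": [0, -0.15, 0], "delta_rot": [0, 0, 0], "jaw": 0}, {"offset": [0, -0.15, 0], "delta_rot": [0, 0, 0], "jaw": 0}, {"offset": [0, -0.15, 0], "delta_rot": [0, 0, 0], "jaw": 0}]}}

```text
time: 21.22
position: [0.5459, -0.2488, 0.1026]
tool_rot: [0.992, -0.123, -0.0, 0.0]
ft_force: [-2.5, -4.5, 0.1]
grip_width: 0.0006
```

```bash
python3 -c "
from h import *
dst()"
```

```text
t 21.22 dock xyz mm [ -0.4 -79.6 102.6] F dock [-1.31 -4.94  0.08] w 0.0006
```

Emit:
{"method": "drive_tool", "body": {"plan": [{"offset": [0, -0.03, 0], "delta_rot": [0, 0, 0], "jaw": 0}, {"offset": [0, -0.06, 0], "delta_rot": [0, 0, 0], "jaw": 0}, {"offset": [0, -0.09, -0.1], "delta_rot": [0, 0, 0], "jaw": 0}, {"offset": [0, -0.12, -0.1], "delta_rot": [0, 0, 0], "jaw": 0}, {"offset": [0, -0.14, -0.1], "delta_rot": [0, 0, 0], "jaw": 0}, {"offset": [0, -0.15, -0.2], "delta_rot": [0, 0, 0], "jaw": 0}, {"offset": [0, -0.15, -0.2], "delta_rot": [0, 0, 0], "jaw": 0}, {"offset": [0, -0.15, -0.2], "delta_rot": [0, 0, 0], "jaw": 0}]}}

```text
time: 21.88
position: [0.5463, -0.2473, 0.1046]
tool_rot: [0.992, -0.123, -0.0, 0.0]
ft_force: [-2.5, -5.2, -0.3]
grip_width: 0.0005
```

```bash
python3 -c "
from h import *
dst()"
```

```text
t 21.88 dock xyz mm [ -0.4 -78.1 104.6] F dock [-1.13 -5.65 -0.29] w 0.0005
```

Emit:
{"method": "drive_tool", "body": {"plan": [{"offset": [0, -0.03, 0], "delta_rot": [0, 0, 0], "jaw": 0}, {"offset": [0, -0.06, 0], "delta_rot": [0, 0, 0], "jaw": 0}, {"offset": [0, -0.09, -0.1], "delta_rot": [0, 0, 0], "jaw": 0}, {"offset": [0, -0.12, -0.1], "delta_rot": [0, 0, 0], "jaw": 0}, {"offset": [0, -0.14, -0.1], "delta_rot": [0, 0, 0], "jaw": 0}, {"offset": [0, -0.15, -0.2], "delta_rot": [0, 0, 0], "jaw": 0}, {"offset": [0, -0.15, -0.2], "delta_rot": [0, 0, 0], "jaw": 0}, {"offset": [0, -0.15, -0.2], "delta_rot": [0, 0, 0], "jaw": 0}]}}

```text
time: 22.55
position: [0.5466, -0.2459, 0.1066]
tool_rot: [0.992, -0.123, -0.0, 0.0]
ft_force: [-1.8, -4.7, -0.9]
grip_width: 0.0004
```

```bash
python3 -c "
from h import *
dst()"
```

```text
t 22.55 dock xyz mm [ -0.4 -76.6 106.6] F dock [-0.64 -5.   -0.92] w 0.0004
```

Emit:
{"method": "drive_tool", "body": {"plan": [{"offset": [0, -0.03, 0], "delta_rot": [0, 0, 0], "jaw": 0}, {"offset": [0, -0.06, 0], "delta_rot": [0, 0, 0], "jaw": 0}, {"offset": [0, -0.09, 0], "delta_rot": [0, 0, 0], "jaw": 0}, {"offset": [0, -0.12, 0], "delta_rot": [0, 0, 0], "jaw": 0}, {"offset": [0, -0.14, 0], "delta_rot": [0, 0, 0], "jaw": 0}, {"offset": [0, -0.15, 0], "delta_rot": [0, 0, 0], "jaw": 0}, {"offset": [0, -0.15, 0], "delta_rot": [0, 0, 0], "jaw": 0}, {"offset": [0, -0.15, 0], "delta_rot": [0, 0, 0], "jaw": 0}]}}

```text
time: 23.22
position: [0.547, -0.2445, 0.1065]
tool_rot: [0.992, -0.123, -0.0, 0.0]
ft_force: [-2.5, -5.3, 1.0]
grip_width: 0.0004
```

```bash
python3 -c "
from h import *
dst()"
```

```text
t 23.22 dock xyz mm [ -0.4 -75.1 106.5] F dock [-1.09 -5.79  0.96] w 0.0004
```

Emit:
{"method": "drive_tool", "body": {"plan": [{"offset": [0, -0.03, 0], "delta_rot": [0, 0, 0], "jaw": 0}, {"offset": [0, -0.06, 0], "delta_rot": [0, 0, 0], "jaw": 0}, {"offset": [0, -0.09, 0], "delta_rot": [0, 0, 0], "jaw": 0}, {"offset": [0, -0.12, 0], "delta_rot": [0, 0, 0], "jaw": 0}, {"offset": [0, -0.14, 0], "delta_rot": [0, 0, 0], "jaw": 0}, {"offset": [0, -0.15, 0], "delta_rot": [0, 0, 0], "jaw": 0}, {"offset": [0, -0.15, 0], "delta_rot": [0, 0, 0], "jaw": 0}, {"offset": [0, -0.15, 0], "delta_rot": [0, 0, 0], "jaw": 0}]}}

```text
time: 23.88
position: [0.5473, -0.243, 0.1065]
tool_rot: [0.992, -0.123, -0.0, 0.0]
ft_force: [-1.4, -5.5, -1.4]
grip_width: 0.0006
```

```bash
python3 -c "
from h import *
dst()"
```

```text
t 23.88 dock xyz mm [ -0.4 -73.6 106.5] F dock [-0.02 -5.64 -1.36] w 0.0006
```

Emit:
{"method": "drive_tool", "body": {"plan": [{"offset": [0, -0.03, 0], "delta_rot": [0, 0, 0], "jaw": 0}, {"offset": [0, -0.06, 0], "delta_rot": [0, 0, 0], "jaw": 0}, {"offset": [0, -0.09, 0], "delta_rot": [0, 0, 0], "jaw": 0}, {"offset": [0, -0.12, 0], "delta_rot": [0, 0, 0], "jaw": 0}, {"offset": [0, -0.14, 0], "delta_rot": [0, 0, 0], "jaw": 0}, {"offset": [0, -0.15, 0], "delta_rot": [0, 0, 0], "jaw": 0}, {"offset": [0, -0.15, 0], "delta_rot": [0, 0, 0], "jaw": 0}, {"offset": [0, -0.15, 0], "delta_rot": [0, 0, 0], "jaw": 0}]}}

```text
time: 24.55
position: [0.5477, -0.2416, 0.1065]
tool_rot: [0.992, -0.123, -0.0, 0.0]
ft_force: [-2.5, -6.4, 0.6]
grip_width: 0.0006
```

```bash
python3 -c "
from h import *
dst()"
```

```text
t 24.55 dock xyz mm [ -0.4 -72.2 106.5] F dock [-0.88 -6.78  0.58] w 0.0006
```

Force is slightly up, so smaller steps now.

Emit:
{"method": "drive_tool", "body": {"plan": [{"offset": [0, -0.02, 0], "delta_rot": [0, 0, 0], "jaw": 0}, {"offset": [0, -0.04, 0], "delta_rot": [0, 0, 0], "jaw": 0}, {"offset": [0, -0.06, 0], "delta_rot": [0, 0, 0], "jaw": 0}, {"offset": [0, -0.07, 0], "delta_rot": [0, 0, 0], "jaw": 0}, {"offset": [0, -0.08, 0], "delta_rot": [0, 0, 0], "jaw": 0}, {"offset": [0, -0.08, 0], "delta_rot": [0, 0, 0], "jaw": 0}, {"offset": [0, -0.08, 0], "delta_rot": [0, 0, 0], "jaw": 0}, {"offset": [0, -0.08, 0], "delta_rot": [0, 0, 0], "jaw": 0}]}}

```text
time: 25.22
position: [0.5478, -0.241, 0.1065]
tool_rot: [0.992, -0.123, -0.0, 0.001]
ft_force: [-2.5, -6.5, -0.3]
grip_width: 0.0006
```

```bash
python3 -c "
from h import *
dst()"
```

```text
t 25.22 dock xyz mm [ -0.4 -71.6 106.5] F dock [-0.81 -6.94 -0.28] w 0.0006
```

Emit:
{"method": "drive_tool", "body": {"plan": [{"offset": [0, -0.02, 0], "delta_rot": [0, 0, 0], "jaw": 0}, {"offset": [0, -0.04, 0], "delta_rot": [0, 0, 0], "jaw": 0}, {"offset": [0, -0.06, 0], "delta_rot": [0, 0, 0], "jaw": 0}, {"offset": [0, -0.07, 0], "delta_rot": [0, 0, 0], "jaw": 0}, {"offset": [0, -0.08, 0], "delta_rot": [0, 0, 0], "jaw": 0}, {"offset": [0, -0.08, 0], "delta_rot": [0, 0, 0], "jaw": 0}, {"offset": [0, -0.08, 0], "delta_rot": [0, 0, 0], "jaw": 0}, {"offset": [0, -0.08, 0], "delta_rot": [0, 0, 0], "jaw": 0}]}}

```text
time: 25.88
position: [0.548, -0.2405, 0.1065]
tool_rot: [0.992, -0.123, -0.0, 0.001]
ft_force: [-2.4, -6.7, -0.1]
grip_width: 0.0007
```

```bash
python3 -c "
from h import *
dst()"
```

```text
t 25.88 dock xyz mm [ -0.4 -71.1 106.5] F dock [-0.67 -7.03 -0.09] w 0.0007
```

Emit:
{"method": "drive_tool", "body": {"plan": [{"offset": [0, -0.02, 0], "delta_rot": [0, 0, 0], "jaw": 0}, {"offset": [0, -0.04, 0], "delta_rot": [0, 0, 0], "jaw": 0}, {"offset": [0, -0.06, 0], "delta_rot": [0, 0, 0], "jaw": 0}, {"offset": [0, -0.07, 0], "delta_rot": [0, 0, 0], "jaw": 0}, {"offset": [0, -0.08, 0], "delta_rot": [0, 0, 0], "jaw": 0}, {"offset": [0, -0.08, 0], "delta_rot": [0, 0, 0], "jaw": 0}, {"offset": [0, -0.08, 0], "delta_rot": [0, 0, 0], "jaw": 0}, {"offset": [0, -0.08, 0], "delta_rot": [0, 0, 0], "jaw": 0}]}}

```text
time: 26.55
position: [0.5481, -0.2401, 0.1065]
tool_rot: [0.992, -0.123, -0.0, 0.001]
ft_force: [-3.2, -7.9, -0.7]
grip_width: 0.0005
```

```bash
python3 -c "
from h import *
dst()"
```

```text
t 26.55 dock xyz mm [ -0.3 -70.6 106.5] F dock [-1.16 -8.39 -0.7 ] w 0.0005
```

Emit:
{"method": "drive_tool", "body": {"plan": [{"offset": [0, -0.02, 0], "delta_rot": [0, 0, 0], "jaw": 0}, {"offset": [0, -0.04, 0], "delta_rot": [0, 0, 0], "jaw": 0}, {"offset": [0, -0.06, 0], "delta_rot": [0, 0, 0], "jaw": 0}, {"offset": [0, -0.07, 0], "delta_rot": [0, 0, 0], "jaw": 0}, {"offset": [0, -0.08, 0], "delta_rot": [0, 0, 0], "jaw": 0}, {"offset": [0, -0.08, 0], "delta_rot": [0, 0, 0], "jaw": 0}, {"offset": [0, -0.08, 0], "delta_rot": [0, 0, 0], "jaw": 0}, {"offset": [0, -0.08, 0], "delta_rot": [0, 0, 0], "jaw": 0}]}}

```text
time: 27.22
position: [0.5482, -0.2396, 0.1065]
tool_rot: [0.992, -0.123, -0.0, 0.001]
ft_force: [-3.2, -8.9, -0.3]
grip_width: 0.0006
```

```bash
python3 -c "
from h import *
dst()"
```

```text
t 27.22 dock xyz mm [ -0.4 -70.1 106.5] F dock [-0.97 -9.42 -0.34] w 0.0006
```

The force is climbing steadily now, 6.8 → 9.4 N over 2 mm after about 5.3 N while running, so this is lever B's stop. I'll back off, look, then go to lever A.

Emit:
{"method": "drive_tool", "body": {"plan": [{"offset": [0, 0.5, 0], "delta_rot": [0, 0, 0], "jaw": 0}, {"offset": [0, 1.5, 0], "delta_rot": [0, 0, 0], "jaw": 0}, {"offset": [0, 3, -1], "delta_rot": [0, 0, 0], "jaw": 0}, {"offset": [0, 3, -4], "delta_rot": [0, 0, 0], "jaw": 0}, {"offset": [0, 1, -6.5], "delta_rot": [0, 0, 0], "jaw": 0}, {"offset": [0, -3, -6.5], "delta_rot": [0, 0, 0], "jaw": 0}, {"offset": [0, -7, -6.5], "delta_rot": [0, 0, 0], "jaw": 0}, {"offset": [0, -11, -6.5], "delta_rot": [0, 0, 0], "jaw": 0}]}}

```text
time: 27.88
position: [0.5757, -0.13, 0.1721]
tool_rot: [0.992, -0.125, 0.0, -0.001]
ft_force: [-0.0, 0.8, -0.9]
grip_width: 0.0005
```

Emit:
{"method": "drive_tool", "body": {"plan": [{"offset": [0, -4, 0], "delta_rot": [0, 0, 0], "jaw": 0}, {"offset": [0, -8, 0], "delta_rot": [0, 0, 0], "jaw": 0}, {"offset": [0, -9.8, 0], "delta_rot": [0, 0, 0], "jaw": 0}, {"offset": [0, -10, 1], "delta_rot": [0, 0, 0], "jaw": 0}, {"offset": [0, -10, 3], "delta_rot": [0, 0, 0], "jaw": 0}, {"offset": [0, -10, 3], "delta_rot": [0, 0, 0], "jaw": 0}, {"offset": [0, -10, 3], "delta_rot": [0, 0, 0], "jaw": 0}, {"offset": [0, -10, 3], "delta_rot": [0, 0, 0], "jaw": 0}]}}

```text
time: 28.55
position: [0.5999, -0.0353, 0.1415]
tool_rot: [0.992, -0.124, -0.0, -0.0]
ft_force: [-0.4, 0.6, -0.4]
grip_width: 0.0006
```

```bash
python3 -c "
from h import *
dst(); togo(dk(0,.138,.092),-14.05)
a=camera('side')[:,:,::-1]; cv2.imwrite('pics/side7.png',a)
cv2.imwrite('pics/c7.png',cv2.resize(a[190:340,250:400],None,fx=4,fy=4,interpolation=2))
S=a[:,:,::-1].copy(); S[:215]=0;S[330:]=0;S[:,:290]=0;S[:,360:]=0
print(*blobs(S,3,18,110,60,6)[1],sep='\n');print(*blobs(S,50,85,70,40)[1],sep='\n')
for j in (.1,.15,.2,.25,.3): 
  l=j-.26; print(j,proj('side',dk(0,-.062-.062*np.sin(l),.066+.062*np.cos(l))))
"
```

```text
t 28.55 dock xyz mm [  0.2 140.7 141.5] F dock [-0.51  0.48 -0.43] w 0.0006
t 28.55 pos [ 0.5999 -0.0353  0.1415] F [-0.38  0.59 -0.43] M [-0.11  0.1  -0.  ] w 0.0006
offset cm [-0.01  0.27  4.95] rot [-0.02  0.03 -0.19]
([332.61, 228.32], 41, [array([332.5, 228.5]), array([ 3., 11.]), np.float64(90.0)])
([323.94, 276.6], 81, [array([324.02, 276.69]), array([14.42,  5.52]), np.float64(4.4)])

0.1 [324.18092601 275.92457146]
0.15 [323.9928306 277.0030276]
0.2 [323.80366024 278.15880665]
0.25 [323.61393595 279.38938205]
0.3 [323.42418979 280.69194398]
```

View pics/c7.png

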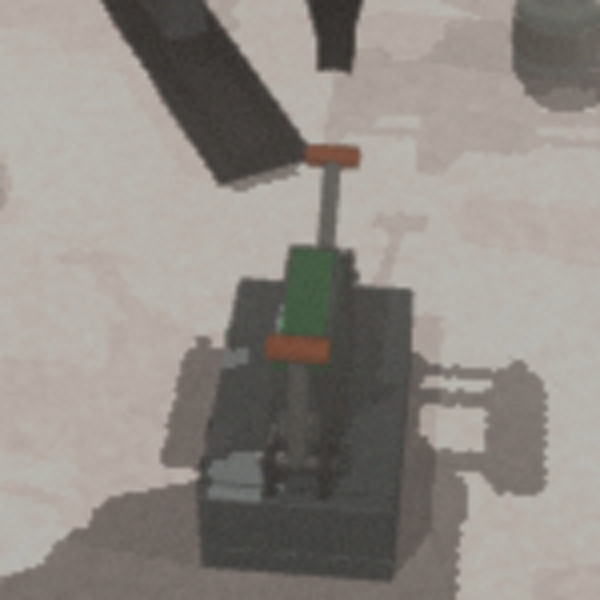

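Lever B's roller is now at crop (297,348), joint ≈ 0.1–0.15. It stayed where it was left, and lever A at crop (332,155) is still out. Now lower outside A.

Emit:
{"method": "drive_tool", "body": {"plan": [{"offset": [0, 0, 1.5], "delta_rot": [0, 0, 0], "jaw": 0}, {"offset": [0, 0, 3], "delta_rot": [0, 0, 0], "jaw": 0}, {"offset": [0, 0, 4.5], "delta_rot": [0, 0, 0], "jaw": 0}, {"offset": [0, 0, 4.9], "delta_rot": [0, 0, 0], "jaw": 0}, {"offset": [0, 0, 4.9], "delta_rot": [0, 0, 0], "jaw": 0}, {"offset": [0, 0.2, 4.9], "delta_rot": [0, 0, 0], "jaw": 0}, {"offset": [0, 0.4, 4.9], "delta_rot": [0, 0, 0], "jaw": 0}, {"offset": [0, 0.6, 4.9], "delta_rot": [0, 0, 0], "jaw": 0}]}}

```text
time: 29.27
position: [0.5993, -0.0408, 0.0937]
tool_rot: [0.992, -0.123, 0.001, 0.0]
ft_force: [-0.2, -1.2, -0.1]
grip_width: 0.0005
```

```bash
python3 -c "
from h import *
dst()"
```

```text
t 29.27 dock xyz mm [  0.9 135.1  93.7] F dock [ 0.07 -1.23 -0.07] w 0.0005
```

Emit:
{"method": "drive_tool", "body": {"plan": [{"offset": [0, 0.25, 0], "delta_rot": [0, 0, 0], "jaw": 0}, {"offset": [0, 0.5, 0], "delta_rot": [0, 0, 0], "jaw": 0}, {"offset": [0, 0.75, 0], "delta_rot": [0, 0, 0], "jaw": 0}, {"offset": [0, 1.0, 0], "delta_rot": [0, 0, 0], "jaw": 0}, {"offset": [0, 1.2, 0], "delta_rot": [0, 0, 0], "jaw": 0}, {"offset": [0, 1.4, 0], "delta_rot": [0, 0, 0], "jaw": 0}, {"offset": [0, 1.6, 0], "delta_rot": [0, 0, 0], "jaw": 0}, {"offset": [0, 1.8, 0], "delta_rot": [0, 0, 0], "jaw": 0}]}}

```text
time: 29.93
position: [0.5948, -0.0562, 0.0929]
tool_rot: [0.992, -0.124, 0.001, -0.001]
ft_force: [1.6, 5.8, -0.2]
grip_width: 0.0007
```

```bash
python3 -c "
from h import *
dst()"
```

```text
t 29.93 dock xyz mm [  0.3 119.1  92.9] F dock [ 0.19  5.98 -0.21] w 0.0007
```

Emit:
{"method": "drive_tool", "body": {"plan": [{"offset": [0, 0.2, 0], "delta_rot": [0, 0, 0], "jaw": 0}, {"offset": [0, 0.4, 0], "delta_rot": [0, 0, 0], "jaw": 0}, {"offset": [0, 0.6, -0.1], "delta_rot": [0, 0, 0], "jaw": 0}, {"offset": [0, 0.8, -0.2], "delta_rot": [0, 0, 0], "jaw": 0}, {"offset": [0, 1.0, -0.3], "delta_rot": [0, 0, 0], "jaw": 0}, {"offset": [0, 1.2, -0.4], "delta_rot": [0, 0, 0], "jaw": 0}, {"offset": [0, 1.4, -0.5], "delta_rot": [0, 0, 0], "jaw": 0}, {"offset": [0, 1.6, -0.6], "delta_rot": [0, 0, 0], "jaw": 0}]}}

```text
time: 30.6
position: [0.5904, -0.0734, 0.0988]
tool_rot: [0.992, -0.123, 0.0, -0.0]
ft_force: [1.8, 2.6, -0.0]
grip_width: 0.0004
```

```bash
python3 -c "
from h import *
dst()"
```

```text
t 30.6 dock xyz mm [  0.2 101.3  98.8] F dock [ 1.15  2.93 -0.03] w 0.0004
```

Emit:
{"method": "drive_tool", "body": {"plan": [{"offset": [0, 0.08, 0], "delta_rot": [0, 0, 0], "jaw": 0}, {"offset": [0, 0.16, 0], "delta_rot": [0, 0, 0], "jaw": 0}, {"offset": [0, 0.24, 0], "delta_rot": [0, 0, 0], "jaw": 0}, {"offset": [0, 0.32, 0], "delta_rot": [0, 0, 0], "jaw": 0}, {"offset": [0, 0.4, -0.1], "delta_rot": [0, 0, 0], "jaw": 0}, {"offset": [0, 0.48, -0.1], "delta_rot": [0, 0, 0], "jaw": 0}, {"offset": [0, 0.5, -0.1], "delta_rot": [0, 0, 0], "jaw": 0}, {"offset": [0, 0.5, -0.1], "delta_rot": [0, 0, 0], "jaw": 0}]}}

```text
time: 31.27
position: [0.5891, -0.0783, 0.0996]
tool_rot: [0.992, -0.123, 0.0, 0.0]
ft_force: [2.8, 2.7, 0.8]
grip_width: 0.0008
```

```bash
python3 -c "
from h import *
dst()"
```

```text
t 31.27 dock xyz mm [ 0.1 96.3 99.6] F dock [2.03 3.33 0.75] w 0.0008
```

Emit:
{"method": "drive_tool", "body": {"plan": [{"offset": [0, 0.06, 0], "delta_rot": [0, 0, 0], "jaw": 0}, {"offset": [0, 0.12, 0], "delta_rot": [0, 0, 0], "jaw": 0}, {"offset": [0, 0.18, 0], "delta_rot": [0, 0, 0], "jaw": 0}, {"offset": [0, 0.24, -0.1], "delta_rot": [0, 0, 0], "jaw": 0}, {"offset": [0, 0.3, -0.1], "delta_rot": [0, 0, 0], "jaw": 0}, {"offset": [0, 0.36, -0.2], "delta_rot": [0, 0, 0], "jaw": 0}, {"offset": [0, 0.4, -0.2], "delta_rot": [0, 0, 0], "jaw": 0}, {"offset": [0, 0.4, -0.2], "delta_rot": [0, 0, 0], "jaw": 0}]}}

```text
time: 31.93
position: [0.5881, -0.0822, 0.1017]
tool_rot: [0.992, -0.123, 0.0, 0.0]
ft_force: [3.4, 3.5, 0.2]
grip_width: 0.0005
```

```bash
python3 -c "
from h import *
dst()"
```

```text
t 31.93 dock xyz mm [1.000e-01 9.230e+01 1.017e+02] F dock [2.49 4.25 0.16] w 0.0005
```

Emit:
{"method": "drive_tool", "body": {"plan": [{"offset": [0, 0.05, 0], "delta_rot": [0, 0, 0], "jaw": 0}, {"offset": [0, 0.1, 0], "delta_rot": [0, 0, 0], "jaw": 0}, {"offset": [0, 0.15, 0], "delta_rot": [0, 0, 0], "jaw": 0}, {"offset": [0, 0.2, -0.1], "delta_rot": [0, 0, 0], "jaw": 0}, {"offset": [0, 0.25, -0.1], "delta_rot": [0, 0, 0], "jaw": 0}, {"offset": [0, 0.3, -0.1], "delta_rot": [0, 0, 0], "jaw": 0}, {"offset": [0, 0.35, -0.1], "delta_rot": [0, 0, 0], "jaw": 0}, {"offset": [0, 0.35, -0.1], "delta_rot": [0, 0, 0], "jaw": 0}]}}

```text
time: 32.6
position: [0.5872, -0.0855, 0.1026]
tool_rot: [0.992, -0.123, 0.0, 0.0]
ft_force: [3.6, 2.0, 0.2]
grip_width: 0.0007
```

```bash
python3 -c "
from h import *
dst()"
```

```text
t 32.6 dock xyz mm [  0.   88.9 102.6] F dock [3.02 2.87 0.25] w 0.0007
```

The sideways force has grown to 3 N, so a look before going on.

```bash
python3 -c "
from h import *
a=camera('side')[:,:,::-1]; cv2.imwrite('pics/c8.png',cv2.resize(a[190:340,250:400],None,fx=4,fy=4,interpolation=2))
o=get_obs(); print(o['moment'].round(2), o['ft_force'].round(2))
dst()"
```

```text
[ 0.32 -0.43  0.06] [3.07 3.01 0.5 ]
t 32.65 dock xyz mm [ -0.   88.9 102.6] F dock [2.25 3.67 0.5 ] w 0.0004
```

View pics/c8.png

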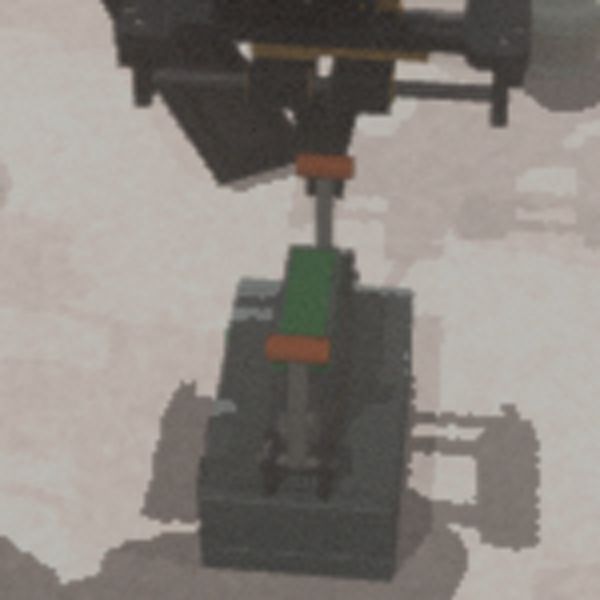

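Roller A, at crop (325,167), is well centred on the fingers and moving in. Relieve the side drag with a 1 mm shift in x and continue with smaller steps.

Emit:
{"method": "drive_tool", "body": {"plan": [{"offset": [0.03, 0.03, 0], "delta_rot": [0, 0, 0], "jaw": 0}, {"offset": [0.06, 0.06, 0], "delta_rot": [0, 0, 0], "jaw": 0}, {"offset": [0.1, 0.09, 0], "delta_rot": [0, 0, 0], "jaw": 0}, {"offset": [0.1, 0.12, 0], "delta_rot": [0, 0, 0], "jaw": 0}, {"offset": [0.1, 0.15, 0], "delta_rot": [0, 0, 0], "jaw": 0}, {"offset": [0.1, 0.18, 0], "delta_rot": [0, 0, 0], "jaw": 0}, {"offset": [0.1, 0.2, 0], "delta_rot": [0, 0, 0], "jaw": 0}, {"offset": [0.1, 0.2, 0], "delta_rot": [0, 0, 0], "jaw": 0}]}}

```text
time: 33.32
position: [0.587, -0.0874, 0.1024]
tool_rot: [0.992, -0.123, -0.001, -0.0]
ft_force: [0.3, 3.8, 0.5]
grip_width: 0.0003
```

```bash
python3 -c "
from h import *
dst()"
```

```text
t 33.32 dock xyz mm [  0.3  87.  102.4] F dock [-0.58  3.74  0.52] w 0.0003
```

Emit:
{"method": "drive_tool", "body": {"plan": [{"offset": [0, 0.04, 0], "delta_rot": [0, 0, 0], "jaw": 0}, {"offset": [0, 0.08, 0], "delta_rot": [0, 0, 0], "jaw": 0}, {"offset": [0, 0.12, 0], "delta_rot": [0, 0, 0], "jaw": 0}, {"offset": [0, 0.16, 0], "delta_rot": [0, 0, 0], "jaw": 0}, {"offset": [0, 0.2, 0], "delta_rot": [0, 0, 0], "jaw": 0}, {"offset": [0, 0.23, 0], "delta_rot": [0, 0, 0], "jaw": 0}, {"offset": [0, 0.25, 0], "delta_rot": [0, 0, 0], "jaw": 0}, {"offset": [0, 0.25, 0], "delta_rot": [0, 0, 0], "jaw": 0}]}}

```text
time: 33.98
position: [0.5865, -0.0898, 0.1024]
tool_rot: [0.992, -0.123, -0.001, -0.0]
ft_force: [-0.5, 5.5, 0.4]
grip_width: 0.0005
```

```bash
python3 -c "
from h import *
dst()"
```

```text
t 33.98 dock xyz mm [  0.4  84.5 102.4] F dock [-1.82  5.22  0.36] w 0.0005
```

Emit:
{"method": "drive_tool", "body": {"plan": [{"offset": [0, 0.03, 0], "delta_rot": [0, 0, 0], "jaw": 0}, {"offset": [-0.03, 0.06, 0], "delta_rot": [0, 0, 0], "jaw": 0}, {"offset": [-0.03, 0.09, 0], "delta_rot": [0, 0, 0], "jaw": 0}, {"offset": [-0.03, 0.12, 0], "delta_rot": [0, 0, 0], "jaw": 0}, {"offset": [-0.03, 0.15, 0], "delta_rot": [0, 0, 0], "jaw": 0}, {"offset": [-0.03, 0.18, -0.1], "delta_rot": [0, 0, 0], "jaw": 0}, {"offset": [-0.03, 0.2, -0.1], "delta_rot": [0, 0, 0], "jaw": 0}, {"offset": [-0.03, 0.2, -0.1], "delta_rot": [0, 0, 0], "jaw": 0}]}}

```text
time: 34.65
position: [0.586, -0.0916, 0.1035]
tool_rot: [0.992, -0.123, -0.0, -0.0]
ft_force: [-0.1, 5.7, 1.0]
grip_width: 0.0001
```

```bash
python3 -c "
from h import *
dst()"
```

```text
t 34.65 dock xyz mm [  0.4  82.7 103.5] F dock [-1.47  5.55  0.98] w 0.0001
```

Emit:
{"method": "drive_tool", "body": {"plan": [{"offset": [0, 0.03, 0], "delta_rot": [0, 0, 0], "jaw": 0}, {"offset": [0, 0.06, 0], "delta_rot": [0, 0, 0], "jaw": 0}, {"offset": [0, 0.09, 0], "delta_rot": [0, 0, 0], "jaw": 0}, {"offset": [0, 0.12, 0], "delta_rot": [0, 0, 0], "jaw": 0}, {"offset": [0, 0.15, 0], "delta_rot": [0, 0, 0], "jaw": 0}, {"offset": [0, 0.18, -0.1], "delta_rot": [0, 0, 0], "jaw": 0}, {"offset": [0, 0.2, -0.1], "delta_rot": [0, 0, 0], "jaw": 0}, {"offset": [0, 0.2, -0.1], "delta_rot": [0, 0, 0], "jaw": 0}]}}

```text
time: 35.32
position: [0.5856, -0.0933, 0.1045]
tool_rot: [0.992, -0.123, -0.0, -0.0]
ft_force: [0.2, 6.6, -0.0]
grip_width: 0.0003
```

```bash
python3 -c "
from h import *
dst()"
```

```text
t 35.32 dock xyz mm [  0.3  80.9 104.5] F dock [-1.4   6.44 -0.02] w 0.0003
```

Emit:
{"method": "drive_tool", "body": {"plan": [{"offset": [0, 0.03, 0], "delta_rot": [0, 0, 0], "jaw": 0}, {"offset": [0, 0.06, 0], "delta_rot": [0, 0, 0], "jaw": 0}, {"offset": [0, 0.09, 0], "delta_rot": [0, 0, 0], "jaw": 0}, {"offset": [0, 0.12, 0], "delta_rot": [0, 0, 0], "jaw": 0}, {"offset": [0, 0.15, 0], "delta_rot": [0, 0, 0], "jaw": 0}, {"offset": [0, 0.15, -0.1], "delta_rot": [0, 0, 0], "jaw": 0}, {"offset": [0, 0.15, -0.1], "delta_rot": [0, 0, 0], "jaw": 0}, {"offset": [0, 0.15, -0.1], "delta_rot": [0, 0, 0], "jaw": 0}]}}

```text
time: 35.98
position: [0.5852, -0.0945, 0.1055]
tool_rot: [0.992, -0.123, -0.0, -0.001]
ft_force: [-0.4, 5.6, 0.1]
grip_width: 0.0006
```

```bash
python3 -c "
from h import *
dst()"
```

```text
t 35.98 dock xyz mm [  0.3  79.6 105.5] F dock [-1.72  5.32  0.1 ] w 0.0006
```

Emit:
{"method": "drive_tool", "body": {"plan": [{"offset": [0, 0.03, 0], "delta_rot": [0, 0, 0], "jaw": 0}, {"offset": [0, 0.06, 0], "delta_rot": [0, 0, 0], "jaw": 0}, {"offset": [0, 0.09, 0], "delta_rot": [0, 0, 0], "jaw": 0}, {"offset": [0, 0.12, 0], "delta_rot": [0, 0, 0], "jaw": 0}, {"offset": [0, 0.15, 0], "delta_rot": [0, 0, 0], "jaw": 0}, {"offset": [0, 0.15, 0], "delta_rot": [0, 0, 0], "jaw": 0}, {"offset": [0, 0.15, 0], "delta_rot": [0, 0, 0], "jaw": 0}, {"offset": [0, 0.15, 0], "delta_rot": [0, 0, 0], "jaw": 0}]}}

```text
time: 36.65
position: [0.5848, -0.0964, 0.1055]
tool_rot: [0.992, -0.123, -0.0, -0.0]
ft_force: [-0.9, 6.1, 0.6]
grip_width: 0.0005
```

```bash
python3 -c "
from h import *
dst()"
```

```text
t 36.65 dock xyz mm [  0.4  77.7 105.5] F dock [-2.4   5.69  0.59] w 0.0005
```

Emit:
{"method": "drive_tool", "body": {"plan": [{"offset": [-0.03, 0.03, 0], "delta_rot": [0, 0, 0], "jaw": 0}, {"offset": [-0.05, 0.06, 0], "delta_rot": [0, 0, 0], "jaw": 0}, {"offset": [-0.05, 0.09, 0], "delta_rot": [0, 0, 0], "jaw": 0}, {"offset": [-0.05, 0.12, 0], "delta_rot": [0, 0, 0], "jaw": 0}, {"offset": [-0.05, 0.15, 0], "delta_rot": [0, 0, 0], "jaw": 0}, {"offset": [-0.05, 0.15, 0], "delta_rot": [0, 0, 0], "jaw": 0}, {"offset": [-0.05, 0.15, 0], "delta_rot": [0, 0, 0], "jaw": 0}, {"offset": [-0.05, 0.15, 0], "delta_rot": [0, 0, 0], "jaw": 0}]}}

```text
time: 37.32
position: [0.5844, -0.0978, 0.1055]
tool_rot: [0.992, -0.123, 0.0, -0.0]
ft_force: [-0.1, 5.2, -0.8]
grip_width: 0.0003
```

```bash
python3 -c "
from h import *
dst()"
```

```text
t 37.32 dock xyz mm [  0.3  76.3 105.5] F dock [-1.33  4.99 -0.81] w 0.0003
```

Emit:
{"method": "drive_tool", "body": {"plan": [{"offset": [0, 0.03, 0], "delta_rot": [0, 0, 0], "jaw": 0}, {"offset": [0, 0.06, 0], "delta_rot": [0, 0, 0], "jaw": 0}, {"offset": [0, 0.09, 0], "delta_rot": [0, 0, 0], "jaw": 0}, {"offset": [0, 0.12, 0], "delta_rot": [0, 0, 0], "jaw": 0}, {"offset": [0, 0.15, 0], "delta_rot": [0, 0, 0], "jaw": 0}, {"offset": [0, 0.15, 0], "delta_rot": [0, 0, 0], "jaw": 0}, {"offset": [0, 0.15, 0], "delta_rot": [0, 0, 0], "jaw": 0}, {"offset": [0, 0.15, 0], "delta_rot": [0, 0, 0], "jaw": 0}]}}

```text
time: 37.98
position: [0.5841, -0.0991, 0.1055]
tool_rot: [0.992, -0.123, 0.0, -0.0]
ft_force: [0.7, 6.5, 0.1]
grip_width: 0.0007
```

```bash
python3 -c "
from h import *
dst()"
```

```text
t 37.98 dock xyz mm [  0.3  74.9 105.5] F dock [-0.93  6.46  0.11] w 0.0007
```

Emit:
{"method": "drive_tool", "body": {"plan": [{"offset": [0, 0.03, 0], "delta_rot": [0, 0, 0], "jaw": 0}, {"offset": [0, 0.06, 0], "delta_rot": [0, 0, 0], "jaw": 0}, {"offset": [0, 0.09, 0], "delta_rot": [0, 0, 0], "jaw": 0}, {"offset": [0, 0.12, 0], "delta_rot": [0, 0, 0], "jaw": 0}, {"offset": [0, 0.15, 0], "delta_rot": [0, 0, 0], "jaw": 0}, {"offset": [0, 0.15, 0], "delta_rot": [0, 0, 0], "jaw": 0}, {"offset": [0, 0.15, 0], "delta_rot": [0, 0, 0], "jaw": 0}, {"offset": [0, 0.15, 0], "delta_rot": [0, 0, 0], "jaw": 0}]}}

```text
time: 38.65
position: [0.5837, -0.1005, 0.1055]
tool_rot: [0.992, -0.123, 0.0, -0.0]
ft_force: [1.4, 6.7, 0.4]
grip_width: 0.0001
```

```bash
python3 -c "
from h import *
dst()"
```

```text
t 38.65 dock xyz mm [  0.3  73.5 105.5] F dock [-0.24  6.83  0.39] w 0.0001
```

Emit:
{"method": "drive_tool", "body": {"plan": [{"offset": [0, 0.02, 0], "delta_rot": [0, 0, 0], "jaw": 0}, {"offset": [0, 0.04, 0], "delta_rot": [0, 0, 0], "jaw": 0}, {"offset": [0, 0.06, 0], "delta_rot": [0, 0, 0], "jaw": 0}, {"offset": [0, 0.08, 0], "delta_rot": [0, 0, 0], "jaw": 0}, {"offset": [0, 0.1, 0], "delta_rot": [0, 0, 0], "jaw": 0}, {"offset": [0, 0.1, 0], "delta_rot": [0, 0, 0], "jaw": 0}, {"offset": [0, 0.1, 0], "delta_rot": [0, 0, 0], "jaw": 0}, {"offset": [0, 0.1, 0], "delta_rot": [0, 0, 0], "jaw": 0}]}}

```text
time: 39.32
position: [0.5835, -0.1015, 0.1055]
tool_rot: [0.992, -0.123, 0.0, -0.0]
ft_force: [1.9, 6.5, 0.5]
grip_width: 0.0003
```

```bash
python3 -c "
from h import *
dst()"
```

```text
t 39.32 dock xyz mm [  0.3  72.4 105.5] F dock [0.25 6.81 0.52] w 0.0003
```

Emit:
{"method": "drive_tool", "body": {"plan": [{"offset": [0, 0.02, 0], "delta_rot": [0, 0, 0], "jaw": 0}, {"offset": [0, 0.04, 0], "delta_rot": [0, 0, 0], "jaw": 0}, {"offset": [0, 0.06, 0], "delta_rot": [0, 0, 0], "jaw": 0}, {"offset": [0, 0.08, 0], "delta_rot": [0, 0, 0], "jaw": 0}, {"offset": [0, 0.1, 0], "delta_rot": [0, 0, 0], "jaw": 0}, {"offset": [0, 0.1, 0], "delta_rot": [0, 0, 0], "jaw": 0}, {"offset": [0, 0.1, 0], "delta_rot": [0, 0, 0], "jaw": 0}, {"offset": [0, 0.1, 0], "delta_rot": [0, 0, 0], "jaw": 0}]}}

```text
time: 39.98
position: [0.5832, -0.1025, 0.1055]
tool_rot: [0.992, -0.123, 0.0, -0.0]
ft_force: [0.7, 6.3, 0.9]
grip_width: 0.0001
```

```bash
python3 -c "
from h import *
dst()"
```

```text
t 39.98 dock xyz mm [  0.3  71.4 105.5] F dock [-0.83  6.32  0.9 ] w 0.0001
```

Emit:
{"method": "drive_tool", "body": {"plan": [{"offset": [0, 0.02, 0], "delta_rot": [0, 0, 0], "jaw": 0}, {"offset": [0, 0.04, 0], "delta_rot": [0, 0, 0], "jaw": 0}, {"offset": [0, 0.06, 0], "delta_rot": [0, 0, 0], "jaw": 0}, {"offset": [0, 0.08, 0], "delta_rot": [0, 0, 0], "jaw": 0}, {"offset": [0, 0.1, 0], "delta_rot": [0, 0, 0], "jaw": 0}, {"offset": [0, 0.12, 0], "delta_rot": [0, 0, 0], "jaw": 0}, {"offset": [0, 0.12, 0], "delta_rot": [0, 0, 0], "jaw": 0}, {"offset": [0, 0.12, 0], "delta_rot": [0, 0, 0], "jaw": 0}]}}

```text
time: 40.65
position: [0.583, -0.1033, 0.1055]
tool_rot: [0.992, -0.124, 0.0, -0.001]
ft_force: [1.0, 6.7, 0.4]
grip_width: 0.0003
```

```bash
python3 -c "
from h import *
dst()"
```

```text
t 40.65 dock xyz mm [  0.3  70.6 105.5] F dock [-0.7   6.78  0.39] w 0.0003
```

Emit:
{"method": "drive_tool", "body": {"plan": [{"offset": [0, 0.02, 0], "delta_rot": [0, 0, 0], "jaw": 0}, {"offset": [0, 0.04, 0], "delta_rot": [0, 0, 0], "jaw": 0}, {"offset": [0, 0.06, 0], "delta_rot": [0, 0, 0], "jaw": 0}, {"offset": [0, 0.08, 0], "delta_rot": [0, 0, 0], "jaw": 0}, {"offset": [0, 0.1, 0], "delta_rot": [0, 0, 0], "jaw": 0}, {"offset": [0, 0.1, 0], "delta_rot": [0, 0, 0], "jaw": 0}, {"offset": [0, 0.1, 0], "delta_rot": [0, 0, 0], "jaw": 0}, {"offset": [0, 0.1, 0], "delta_rot": [0, 0, 0], "jaw": 0}]}}

```text
time: 41.32
position: [0.5828, -0.1039, 0.1055]
tool_rot: [0.992, -0.124, 0.0, -0.001]
ft_force: [1.5, 8.6, -0.9]
grip_width: 0.0004
```

```bash
python3 -c "
from h import *
dst()"
```

```text
t 41.32 dock xyz mm [  0.3  70.  105.5] F dock [-0.58  8.69 -0.9 ] w 0.0004
```

Emit:
{"method": "drive_tool", "body": {"plan": [{"offset": [0, 0.02, 0], "delta_rot": [0, 0, 0], "jaw": 0}, {"offset": [0, 0.04, 0], "delta_rot": [0, 0, 0], "jaw": 0}, {"offset": [0, 0.06, 0], "delta_rot": [0, 0, 0], "jaw": 0}, {"offset": [0, 0.08, 0], "delta_rot": [0, 0, 0], "jaw": 0}, {"offset": [0, 0.1, 0], "delta_rot": [0, 0, 0], "jaw": 0}, {"offset": [0, 0.1, 0], "delta_rot": [0, 0, 0], "jaw": 0}, {"offset": [0, 0.1, 0], "delta_rot": [0, 0, 0], "jaw": 0}, {"offset": [0, 0.1, 0], "delta_rot": [0, 0, 0], "jaw": 0}]}}

```text
time: 41.98
position: [0.5827, -0.1044, 0.1055]
tool_rot: [0.992, -0.124, 0.001, -0.001]
ft_force: [1.5, 9.2, -0.1]
grip_width: 0.0003
```

```bash
python3 -c "
from h import *
dst()"
```

```text
t 41.98 dock xyz mm [  0.3  69.4 105.5] F dock [-0.74  9.3  -0.06] w 0.0003
```

Emit:
{"method": "drive_tool", "body": {"plan": [{"offset": [0, 0.02, 0], "delta_rot": [0, 0, 0], "jaw": 0}, {"offset": [0, 0.04, 0], "delta_rot": [0, 0, 0], "jaw": 0}, {"offset": [0, 0.06, 0], "delta_rot": [0, 0, 0], "jaw": 0}, {"offset": [0, 0.06, 0], "delta_rot": [0, 0, 0], "jaw": 0}, {"offset": [0, 0.06, 0], "delta_rot": [0, 0, 0], "jaw": 0}, {"offset": [0, 0.06, 0], "delta_rot": [0, 0, 0], "jaw": 0}, {"offset": [0, 0.06, 0], "delta_rot": [0, 0, 0], "jaw": 0}, {"offset": [0, 0.06, 0], "delta_rot": [0, 0, 0], "jaw": 0}]}}

```text
time: 42.65
position: [0.5826, -0.1048, 0.1055]
tool_rot: [0.992, -0.124, 0.001, -0.002]
ft_force: [1.9, 9.2, -0.2]
grip_width: 0.0003
```

```bash
python3 -c "
from h import *
dst()"
```

```text
t 42.65 dock xyz mm [  0.3  69.1 105.5] F dock [-0.41  9.42 -0.21] w 0.0003
```

Lever A is at its stop too: 9.4 N, mirroring B. Now back to B to re-check it.

Emit:
{"method": "drive_tool", "body": {"plan": [{"offset": [0, -0.5, 0], "delta_rot": [0, 0, 0], "jaw": 0}, {"offset": [0, -1.5, 0], "delta_rot": [0, 0, 0], "jaw": 0}, {"offset": [0, -3, -1], "delta_rot": [0, 0, 0], "jaw": 0}, {"offset": [0, -3, -4], "delta_rot": [0, 0, 0], "jaw": 0}, {"offset": [0, -1, -6.5], "delta_rot": [0, 0, 0], "jaw": 0}, {"offset": [0, 3, -6.5], "delta_rot": [0, 0, 0], "jaw": 0}, {"offset": [0, 7, -6.5], "delta_rot": [0, 0, 0], "jaw": 0}, {"offset": [0, 11, -6.5], "delta_rot": [0, 0, 0], "jaw": 0}]}}

```text
time: 43.32
position: [0.5555, -0.2153, 0.1718]
tool_rot: [0.993, -0.122, 0.001, 0.002]
ft_force: [0.1, -0.9, -0.4]
grip_width: 0.0007
```

Emit:
{"method": "drive_tool", "body": {"plan": [{"offset": [0, 4, 0], "delta_rot": [0, 0, 0], "jaw": 0}, {"offset": [0, 5.5, 0], "delta_rot": [0, 0, 0], "jaw": 0}, {"offset": [0, 5.5, 1], "delta_rot": [0, 0, 0], "jaw": 0}, {"offset": [0, 5.5, 3], "delta_rot": [0, 0, 0], "jaw": 0}, {"offset": [0, 5.5, 5], "delta_rot": [0, 0, 0], "jaw": 0}, {"offset": [0, 5.5, 6.5], "delta_rot": [0, 0, 0], "jaw": 0}, {"offset": [0, 5.5, 6.5], "delta_rot": [0, 0, 0], "jaw": 0}, {"offset": [0, 5.5, 6.5], "delta_rot": [0, 0, 0], "jaw": 0}]}}

```text
time: 43.98
position: [0.5412, -0.2651, 0.1045]
tool_rot: [0.992, -0.123, -0.001, -0.001]
ft_force: [-0.1, -1.1, 0.2]
grip_width: 0.0006
```

```bash
python3 -c "
from h import *
dst(); togo(dk(0,-.085,.1065),-14.05)"
```

```text
t 43.98 dock xyz mm [ -1.  -96.6 104.5] F dock [ 0.17 -1.14  0.24] w 0.0006
t 43.98 pos [ 0.5412 -0.2651  0.1045] F [-0.11 -1.15  0.24] M [-0.12  0.09 -0.03] w 0.0006
offset cm [ 0.09 -1.16 -0.2 ] rot [-0.04  0.14 -0.05]
```

Emit:
{"method": "drive_tool", "body": {"plan": [{"offset": [0, -0.3, 0], "delta_rot": [0, 0, 0], "jaw": 0}, {"offset": [0, -0.6, -0.1], "delta_rot": [0, 0, 0], "jaw": 0}, {"offset": [0, -0.9, -0.2], "delta_rot": [0, 0, 0], "jaw": 0}, {"offset": [0, -1.2, -0.2], "delta_rot": [0, 0, 0], "jaw": 0}, {"offset": [0, -1.5, -0.2], "delta_rot": [0, 0, 0], "jaw": 0}, {"offset": [0, -1.7, -0.2], "delta_rot": [0, 0, 0], "jaw": 0}, {"offset": [0, -1.8, -0.2], "delta_rot": [0, 0, 0], "jaw": 0}, {"offset": [0, -1.8, -0.2], "delta_rot": [0, 0, 0], "jaw": 0}]}}

```text
time: 44.65
position: [0.546, -0.2488, 0.1076]
tool_rot: [0.992, -0.123, -0.0, -0.0]
ft_force: [-0.1, 0.7, 0.0]
grip_width: 0.0004
```

```bash
python3 -c "
from h import *
dst()"
```

```text
t 44.65 dock xyz mm [ -0.3 -79.5 107.6] F dock [-0.28  0.66  0.03] w 0.0004
```

Emit:
{"method": "drive_tool", "body": {"plan": [{"offset": [0, -0.1, 0], "delta_rot": [0, 0, 0], "jaw": 0}, {"offset": [0, -0.2, 0], "delta_rot": [0, 0, 0], "jaw": 0}, {"offset": [0, -0.3, 0], "delta_rot": [0, 0, 0], "jaw": 0}, {"offset": [0, -0.4, 0], "delta_rot": [0, 0, 0], "jaw": 0}, {"offset": [0, -0.5, 0], "delta_rot": [0, 0, 0], "jaw": 0}, {"offset": [0, -0.6, 0], "delta_rot": [0, 0, 0], "jaw": 0}, {"offset": [0, -0.6, 0], "delta_rot": [0, 0, 0], "jaw": 0}, {"offset": [0, -0.6, 0], "delta_rot": [0, 0, 0], "jaw": 0}]}}

```text
time: 45.32
position: [0.5475, -0.2432, 0.1075]
tool_rot: [0.992, -0.123, -0.0, 0.0]
ft_force: [-0.5, -0.4, -0.2]
grip_width: 0.0006
```

```bash
python3 -c "
from h import *
dst()"
```

```text
t 45.32 dock xyz mm [ -0.2 -73.8 107.5] F dock [-0.38 -0.46 -0.18] w 0.0006
```

Emit:
{"method": "drive_tool", "body": {"plan": [{"offset": [0, -0.05, 0], "delta_rot": [0, 0, 0], "jaw": 0}, {"offset": [0, -0.1, 0], "delta_rot": [0, 0, 0], "jaw": 0}, {"offset": [0, -0.15, 0], "delta_rot": [0, 0, 0], "jaw": 0}, {"offset": [0, -0.2, 0], "delta_rot": [0, 0, 0], "jaw": 0}, {"offset": [0, -0.25, 0], "delta_rot": [0, 0, 0], "jaw": 0}, {"offset": [0, -0.25, 0], "delta_rot": [0, 0, 0], "jaw": 0}, {"offset": [0, -0.25, 0], "delta_rot": [0, 0, 0], "jaw": 0}, {"offset": [0, -0.25, 0], "delta_rot": [0, 0, 0], "jaw": 0}]}}

```text
time: 45.98
position: [0.5481, -0.2408, 0.1076]
tool_rot: [0.992, -0.123, -0.0, 0.0]
ft_force: [-0.0, -0.3, 0.0]
grip_width: 0.0005
```

```bash
python3 -c "
from h import *
dst()"
```

```text
t 45.98 dock xyz mm [ -0.2 -71.3 107.6] F dock [ 0.02 -0.29  0.02] w 0.0005
```

Emit:
{"method": "drive_tool", "body": {"plan": [{"offset": [0, -0.04, 0], "delta_rot": [0, 0, 0], "jaw": 0}, {"offset": [0, -0.08, 0], "delta_rot": [0, 0, 0], "jaw": 0}, {"offset": [0, -0.12, 0], "delta_rot": [0, 0, 0], "jaw": 0}, {"offset": [0, -0.15, 0], "delta_rot": [0, 0, 0], "jaw": 0}, {"offset": [0, -0.15, 0], "delta_rot": [0, 0, 0], "jaw": 0}, {"offset": [0, -0.15, 0], "delta_rot": [0, 0, 0], "jaw": 0}, {"offset": [0, -0.15, 0], "delta_rot": [0, 0, 0], "jaw": 0}, {"offset": [0, -0.15, 0], "delta_rot": [0, 0, 0], "jaw": 0}]}}

```text
time: 46.65
position: [0.5484, -0.2401, 0.1076]
tool_rot: [0.992, -0.123, 0.0, 0.0]
ft_force: [-1.8, -3.9, -0.1]
grip_width: 0.0004
```

```bash
python3 -c "
from h import *
dst()"
```

```text
t 46.65 dock xyz mm [-1.000e-01 -7.050e+01  1.076e+02] F dock [-0.83 -4.22 -0.06] w 0.0004
```

Emit:
{"method": "drive_tool", "body": {"plan": [{"offset": [0, -0.02, 0], "delta_rot": [0, 0, 0], "jaw": 0}, {"offset": [0, -0.04, 0], "delta_rot": [0, 0, 0], "jaw": 0}, {"offset": [0, -0.06, 0], "delta_rot": [0, 0, 0], "jaw": 0}, {"offset": [0, -0.08, 0], "delta_rot": [0, 0, 0], "jaw": 0}, {"offset": [0, -0.1, 0], "delta_rot": [0, 0, 0], "jaw": 0}, {"offset": [0, -0.1, 0], "delta_rot": [0, 0, 0], "jaw": 0}, {"offset": [0, -0.1, 0], "delta_rot": [0, 0, 0], "jaw": 0}, {"offset": [0, -0.1, 0], "delta_rot": [0, 0, 0], "jaw": 0}]}}

```text
time: 47.32
position: [0.5485, -0.2398, 0.1076]
tool_rot: [0.992, -0.123, 0.0, 0.001]
ft_force: [-1.2, -5.7, -0.5]
grip_width: 0.0007
```

```bash
python3 -c "
from h import *
dst()"
```

```text
t 47.32 dock xyz mm [-1.000e-01 -7.020e+01  1.076e+02] F dock [ 0.2  -5.85 -0.46] w 0.0007
```

Emit:
{"method": "drive_tool", "body": {"plan": [{"offset": [0, -0.02, 0], "delta_rot": [0, 0, 0], "jaw": 0}, {"offset": [0, -0.04, 0], "delta_rot": [0, 0, 0], "jaw": 0}, {"offset": [0, -0.06, 0], "delta_rot": [0, 0, 0], "jaw": 0}, {"offset": [0, -0.08, 0], "delta_rot": [0, 0, 0], "jaw": 0}, {"offset": [0, -0.1, 0], "delta_rot": [0, 0, 0], "jaw": 0}, {"offset": [0, -0.12, 0], "delta_rot": [0, 0, 0], "jaw": 0}, {"offset": [0, -0.12, 0], "delta_rot": [0, 0, 0], "jaw": 0}, {"offset": [0, -0.12, 0], "delta_rot": [0, 0, 0], "jaw": 0}]}}

```text
time: 47.98
position: [0.5487, -0.2391, 0.1076]
tool_rot: [0.992, -0.123, -0.0, 0.002]
ft_force: [-3.6, -7.6, -0.5]
grip_width: 0.0005
```

```bash
python3 -c "
from h import *
dst()"
```

```text
t 47.98 dock xyz mm [-1.000e-01 -6.950e+01  1.076e+02] F dock [-1.62 -8.21 -0.51] w 0.0005
```

Emit:
{"method": "drive_tool", "body": {"plan": [{"offset": [0, -0.02, 0], "delta_rot": [0, 0, 0], "jaw": 0}, {"offset": [0, -0.04, 0], "delta_rot": [0, 0, 0], "jaw": 0}, {"offset": [0, -0.06, 0], "delta_rot": [0, 0, 0], "jaw": 0}, {"offset": [0, -0.08, 0], "delta_rot": [0, 0, 0], "jaw": 0}, {"offset": [0, -0.08, 0], "delta_rot": [0, 0, 0], "jaw": 0}, {"offset": [0, -0.08, 0], "delta_rot": [0, 0, 0], "jaw": 0}, {"offset": [0, -0.08, 0], "delta_rot": [0, 0, 0], "jaw": 0}, {"offset": [0, -0.08, 0], "delta_rot": [0, 0, 0], "jaw": 0}]}}

```text
time: 48.65
position: [0.5488, -0.2387, 0.1076]
tool_rot: [0.992, -0.123, -0.0, 0.002]
ft_force: [-3.9, -8.6, -0.2]
grip_width: 0.0005
```

```bash
python3 -c "
from h import *
dst()"
```

```text
t 48.65 dock xyz mm [ -0.  -69.  107.6] F dock [-1.68 -9.31 -0.21] w 0.0005
```

Lever B is firm at 9.3 N. Both end positions now mirror each other, −69.0 and +69.1 mm. Retract clear and look.

Emit:
{"method": "drive_tool", "body": {"plan": [{"offset": [0, 0.5, 0], "delta_rot": [0, 0, 0], "jaw": 0}, {"offset": [0, 1.5, 0], "delta_rot": [0, 0, 0], "jaw": 0}, {"offset": [0, 3, -1], "delta_rot": [0, 0, 0], "jaw": 0}, {"offset": [0, 4, -4], "delta_rot": [0, 0, 0], "jaw": 0}, {"offset": [0, 6, -7], "delta_rot": [0, 0, 0], "jaw": 0}, {"offset": [-3, 8, -9], "delta_rot": [0, 0, 0], "jaw": 0}, {"offset": [-6, 10, -11], "delta_rot": [0, 0, 0], "jaw": 0}, {"offset": [-8, 12, -12], "delta_rot": [0, 0, 0], "jaw": 0}]}}

```text
time: 49.32
position: [0.441, -0.3332, 0.2298]
tool_rot: [0.992, -0.123, 0.001, -0.0]
ft_force: [0.1, -0.6, -0.7]
grip_width: 0.0005
```

```bash
python3 -c "
from h import *
dst()
a=camera('side')[:,:,::-1];b=camera('top')[:,:,::-1]; cv2.imwrite('pics/side9.png',a); cv2.imwrite('pics/top9.png',b)
cv2.imwrite('pics/c9.png',cv2.resize(b[150:240,300:460],None,fx=5,fy=5,interpolation=2))
S=a[:,:,::-1].copy(); S[:215]=0;S[330:]=0;S[:,:290]=0;S[:,360:]=0
T=b[:,:,::-1].copy(); T[:165]=0;T[230:]=0;T[:,:320]=0;T[:,450:]=0
for n,i in(('S',S),('T',T)): print(n,blobs(i,3,18,100,50,6)[1],blobs(i,50,85,60,35)[1])
"
```

```text
t 49.32 dock xyz mm [ -81.7 -186.9  229.8] F dock [ 0.24 -0.55 -0.66] w 0.0005
S [([330.11, 236.63], 63, [array([330. , 236.5]), array([ 5., 12.]), np.float64(90.0)]), ([324.23, 275.9], 92, [array([324.5, 276. ]), array([ 6., 15.]), np.float64(90.0)])] [([326.85, 262.03], 220, [array([327.01, 261.92]), array([10.85, 20.55]), np.float64(9.46)])]
T [([363.09, 188.35], 57, [array([363.15, 188.41]), array([ 4.85, 11.88]), np.float64(14.04)]), ([410.42, 200.69], 55, [array([410.5, 200.5]), array([11.,  5.]), np.float64(90.0)])] [([385.87, 195.39], 215, [array([385.89, 195.4 ]), array([24.18,  9.07]), np.float64(15.95)])]
```

View pics/c9.png

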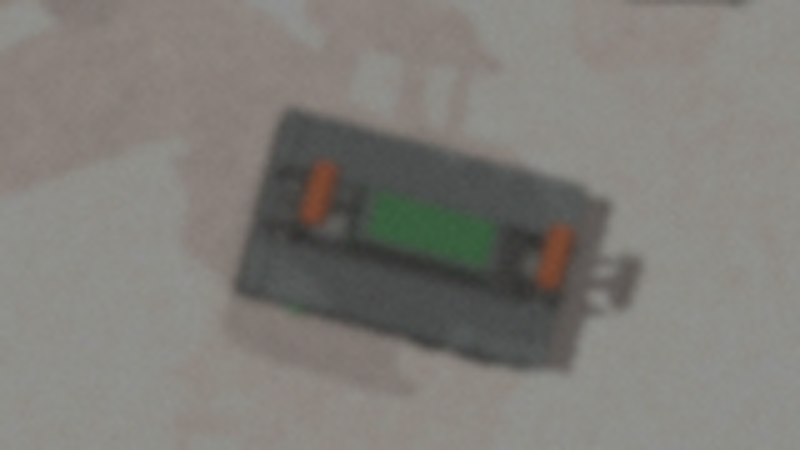

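View pics/side9.png

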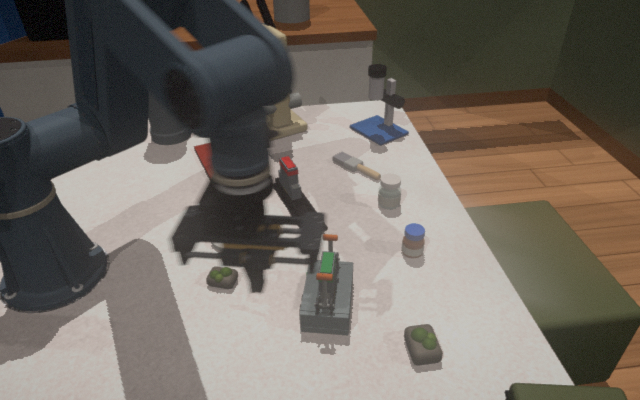

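```bash
python3 -c "
from h import *
A,e=tri((363.09,188.35),(330.11,236.63));B,f=tri((410.42,200.69),(324.23,275.9))
for P in(A,B): d=P-DC; print(d@DX,d@DY,P[2]); print('joint',.26+np.arcsin((abs(d@DY)-.062)/.062))
print(e,f,'L',np.linalg.norm((A-B)[:2]), 'mean joint',.26+np.arcsin((np.linalg.norm((A-B)[:2])/2-.062)/.062))
G,g=tri((385.88,195.39),(326.9,262)); print('green top',G,g)
for m in range(-4,1): print(m,proj('side',dk(0,0,.117+.001*m)))
a=cv2.imread('pics/side7.png')[:,:,::-1].copy();a[:215]=0;a[330:]=0;print(blobs(a,50,85,60,35)[1])
"
```

```text
0.0003442221846370265 0.05436737973210349 0.1272108108760101
joint 0.13658012856779264
0.0005547586130659326 -0.052050710912807455 0.12732942593456736
joint 0.09883075842376765
0.00026474337730106367 0.000951279228638546 L 0.10641844257122664 mean joint 0.1177338287234164
green top [ 0.56544037 -0.17121701  0.11129037] 0.0008170661428555057
-4 [327.23462257 261.46143497]
-3 [327.22988247 261.06316295]
-2 [327.22513597 260.66435345]
-1 [327.22038306 260.2650054 ]
0 [327.21562373 259.86511768]
[([326.58, 262.93], 175, [array([326.49, 262.58]), array([10.36, 20.39]), np.float64(9.46)])]
```

Top view: rollers are drawn in at crop (318,192) and (555,257), with the green top level between them at (430,228). Triangulated joints are about 0.14 (A) and 0.10 (B), and the module top is at 111 mm, against 117 mm resting. There is time to confirm A was not pushed back by the B re-push.

Emit:
{"method": "drive_tool", "body": {"plan": [{"offset": [1.2, -3.8, 0.6], "delta_rot": [0, 0, 0], "jaw": 0}, {"offset": [2.4, -7.6, 1.2], "delta_rot": [0, 0, 0], "jaw": 0}, {"offset": [3.6, -11.4, 1.8], "delta_rot": [0, 0, 0], "jaw": 0}, {"offset": [4.8, -15.2, 2.4], "delta_rot": [0, 0, 0], "jaw": 0}, {"offset": [6, -19, 3], "delta_rot": [0, 0, 0], "jaw": 0}, {"offset": [7.2, -22.8, 4], "delta_rot": [0, 0, 0], "jaw": 0}, {"offset": [8.2, -26.6, 5], "delta_rot": [0, 0, 0], "jaw": 0}, {"offset": [8.2, -28, 5.5], "delta_rot": [0, 0, 0], "jaw": 0}]}}

```text
time: 50.08
position: [0.5925, -0.0761, 0.1708]
tool_rot: [0.993, -0.121, -0.0, -0.002]
ft_force: [0.0, -0.5, -0.1]
grip_width: 0.0001
```

```bash
python3 -c "
from h import *
dst(); togo(dk(.0003,.092,.106),-14.05)"
```

```text
t 50.08 dock xyz mm [  2.9  99.3 170.8] F dock [ 0.16 -0.49 -0.1 ] w 0.0001
t 50.08 pos [ 0.5925 -0.0761  0.1708] F [ 0.03 -0.52 -0.1 ] M [-0.13  0.05  0.04] w 0.0001
offset cm [-0.25  0.75  6.48] rot [-0.21  0.03  0.1 ]
```

Emit:
{"method": "drive_tool", "body": {"plan": [{"offset": [-0.1, 0, 1.5], "delta_rot": [0, 0, 0], "jaw": 0}, {"offset": [-0.1, 0, 3.5], "delta_rot": [0, 0, 0], "jaw": 0}, {"offset": [-0.1, 0, 5.5], "delta_rot": [0, 0, 0], "jaw": 0}, {"offset": [-0.1, 0, 6.5], "delta_rot": [0, 0, 0], "jaw": 0}, {"offset": [-0.1, 0.3, 6.5], "delta_rot": [0, 0, 0], "jaw": 0}, {"offset": [-0.1, 0.8, 6.5], "delta_rot": [0, 0, 0], "jaw": 0}, {"offset": [-0.1, 1.2, 6.5], "delta_rot": [0, 0, 0], "jaw": 0}, {"offset": [-0.1, 1.2, 6.5], "delta_rot": [0, 0, 0], "jaw": 0}]}}

```text
time: 50.75
position: [0.5872, -0.0947, 0.1088]
tool_rot: [0.992, -0.124, 0.001, 0.0]
ft_force: [-0.5, 0.9, -0.3]
grip_width: 0.0004
```

```bash
python3 -c "
from h import *
dst(); togo(dk(.0003,.073,.106),-14.05)"
```

```text
t 50.75 dock xyz mm [  2.2  79.9 108.8] F dock [-0.73  0.73 -0.27] w 0.0004
t 50.75 pos [ 0.5872 -0.0947  0.1088] F [-0.54  0.89 -0.27] M [-0.08  0.08  0.03] w 0.0004
offset cm [-0.19  0.69  0.28] rot [ 0.02 -0.15 -0.19]
```

Emit:
{"method": "drive_tool", "body": {"plan": [{"offset": [-0.1, 0.1, 0], "delta_rot": [0, 0, 0], "jaw": 0}, {"offset": [-0.2, 0.2, 0], "delta_rot": [0, 0, 0], "jaw": 0}, {"offset": [-0.2, 0.3, 0], "delta_rot": [0, 0, 0], "jaw": 0}, {"offset": [-0.2, 0.4, 0], "delta_rot": [0, 0, 0], "jaw": 0}, {"offset": [-0.2, 0.5, 0], "delta_rot": [0, 0, 0], "jaw": 0}, {"offset": [-0.2, 0.5, 0], "delta_rot": [0, 0, 0], "jaw": 0}, {"offset": [-0.2, 0.5, 0], "delta_rot": [0, 0, 0], "jaw": 0}, {"offset": [-0.2, 0.5, 0], "delta_rot": [0, 0, 0], "jaw": 0}]}}

```text
time: 51.42
position: [0.5832, -0.0975, 0.1075]
tool_rot: [0.992, -0.123, -0.0, -0.0]
ft_force: [-0.1, 0.0, 0.7]
grip_width: 0.0007
```

```bash
python3 -c "
from h import *
dst()"
```

```text
t 51.42 dock xyz mm [ -0.9  76.2 107.5] F dock [-0.09  0.02  0.68] w 0.0007
```

Emit:
{"method": "drive_tool", "body": {"plan": [{"offset": [0.1, 0.1, 0], "delta_rot": [0, 0, 0], "jaw": 0}, {"offset": [0.1, 0.2, 0], "delta_rot": [0, 0, 0], "jaw": 0}, {"offset": [0.1, 0.3, 0], "delta_rot": [0, 0, 0], "jaw": 0}, {"offset": [0.1, 0.4, 0], "delta_rot": [0, 0, 0], "jaw": 0}, {"offset": [0.1, 0.45, 0], "delta_rot": [0, 0, 0], "jaw": 0}, {"offset": [0.1, 0.45, 0], "delta_rot": [0, 0, 0], "jaw": 0}, {"offset": [0.1, 0.45, 0], "delta_rot": [0, 0, 0], "jaw": 0}, {"offset": [0.1, 0.45, 0], "delta_rot": [0, 0, 0], "jaw": 0}]}}

```text
time: 52.08
position: [0.5831, -0.1022, 0.1075]
tool_rot: [0.992, -0.123, -0.0, -0.0]
ft_force: [0.2, -0.5, -0.1]
grip_width: 0.0003
```

```bash
python3 -c "
from h import *
dst()"
```

```text
t 52.08 dock xyz mm [1.000e-01 7.170e+01 1.075e+02] F dock [ 0.34 -0.44 -0.11] w 0.0003
```

Emit:
{"method": "drive_tool", "body": {"plan": [{"offset": [0, 0.04, 0], "delta_rot": [0, 0, 0], "jaw": 0}, {"offset": [0, 0.08, 0], "delta_rot": [0, 0, 0], "jaw": 0}, {"offset": [0, 0.12, 0], "delta_rot": [0, 0, 0], "jaw": 0}, {"offset": [0, 0.16, 0], "delta_rot": [0, 0, 0], "jaw": 0}, {"offset": [0, 0.2, 0], "delta_rot": [0, 0, 0], "jaw": 0}, {"offset": [0, 0.24, 0], "delta_rot": [0, 0, 0], "jaw": 0}, {"offset": [0, 0.25, 0], "delta_rot": [0, 0, 0], "jaw": 0}, {"offset": [0, 0.25, 0], "delta_rot": [0, 0, 0], "jaw": 0}]}}

```text
time: 52.75
position: [0.5827, -0.1036, 0.1076]
tool_rot: [0.992, -0.124, 0.0, -0.001]
ft_force: [2.3, 4.6, 0.5]
grip_width: 0.0007
```

```bash
python3 -c "
from h import *
dst()"
```

```text
t 52.75 dock xyz mm [  0.   70.3 107.6] F dock [1.15 5.03 0.47] w 0.0007
```

Emit:
{"method": "drive_tool", "body": {"plan": [{"offset": [0, 0.03, 0], "delta_rot": [0, 0, 0], "jaw": 0}, {"offset": [0, 0.06, 0], "delta_rot": [0, 0, 0], "jaw": 0}, {"offset": [0, 0.09, 0], "delta_rot": [0, 0, 0], "jaw": 0}, {"offset": [0, 0.12, 0], "delta_rot": [0, 0, 0], "jaw": 0}, {"offset": [0, 0.15, 0], "delta_rot": [0, 0, 0], "jaw": 0}, {"offset": [0, 0.15, 0], "delta_rot": [0, 0, 0], "jaw": 0}, {"offset": [0, 0.15, 0], "delta_rot": [0, 0, 0], "jaw": 0}, {"offset": [0, 0.15, 0], "delta_rot": [0, 0, 0], "jaw": 0}]}}

```text
time: 53.42
position: [0.5825, -0.1041, 0.1075]
tool_rot: [0.992, -0.124, 0.0, -0.002]
ft_force: [2.6, 7.8, 0.5]
grip_width: 0.0006
```

```bash
python3 -c "
from h import *
dst()"
```

```text
t 53.42 dock xyz mm [  0.   69.7 107.5] F dock [0.57 8.22 0.49] w 0.0006
```

Emit:
{"method": "drive_tool", "body": {"plan": [{"offset": [0, 0.02, 0], "delta_rot": [0, 0, 0], "jaw": 0}, {"offset": [0, 0.04, 0], "delta_rot": [0, 0, 0], "jaw": 0}, {"offset": [0, 0.06, 0], "delta_rot": [0, 0, 0], "jaw": 0}, {"offset": [0, 0.08, 0], "delta_rot": [0, 0, 0], "jaw": 0}, {"offset": [0, 0.08, 0], "delta_rot": [0, 0, 0], "jaw": 0}, {"offset": [0, 0.08, 0], "delta_rot": [0, 0, 0], "jaw": 0}, {"offset": [0, 0.08, 0], "delta_rot": [0, 0, 0], "jaw": 0}, {"offset": [0, 0.08, 0], "delta_rot": [0, 0, 0], "jaw": 0}]}}

```text
time: 54.08
position: [0.5824, -0.1045, 0.1075]
tool_rot: [0.992, -0.124, 0.0, -0.002]
ft_force: [2.3, 7.2, -0.7]
grip_width: 0.0004
```

```bash
python3 -c "
from h import *
dst()"
```

```text
t 54.08 dock xyz mm [  0.   69.2 107.5] F dock [ 0.5   7.57 -0.67] w 0.0004
```

Firm at the same place as before (69.2 mm). Retract clear and take a final look.

Emit:
{"method": "drive_tool", "body": {"plan": [{"offset": [0, -0.5, 0], "delta_rot": [0, 0, 0], "jaw": 0}, {"offset": [0, -1.5, 0], "delta_rot": [0, 0, 0], "jaw": 0}, {"offset": [0, -3, -1], "delta_rot": [0, 0, 0], "jaw": 0}, {"offset": [0, -3, -4], "delta_rot": [0, 0, 0], "jaw": 0}, {"offset": [0, -3, -7.5], "delta_rot": [0, 0, 0], "jaw": 0}, {"offset": [-3, -3, -10], "delta_rot": [0, 0, 0], "jaw": 0}, {"offset": [-6.5, -3, -11], "delta_rot": [0, 0, 0], "jaw": 0}, {"offset": [-10, -3, -12], "delta_rot": [0, 0, 0], "jaw": 0}]}}

```text
time: 54.75
position: [0.4922, -0.0535, 0.2291]
tool_rot: [0.992, -0.123, 0.001, 0.001]
ft_force: [-0.0, 0.6, -0.1]
grip_width: 0.0006
```

Emit:
{"method": "drive_tool", "body": {"plan": [{"offset": [0, 0, 0], "delta_rot": [0, 0, 0], "jaw": 0}, {"offset": [0, 0, 0], "delta_rot": [0, 0, 0], "jaw": 0}, {"offset": [0, 0, 0], "delta_rot": [0, 0, 0], "jaw": 0}, {"offset": [0, 0, 0], "delta_rot": [0, 0, 0], "jaw": 0}, {"offset": [0, 0, 0], "delta_rot": [0, 0, 0], "jaw": 0}, {"offset": [0, 0, 0], "delta_rot": [0, 0, 0], "jaw": 0}, {"offset": [0, 0, 0], "delta_rot": [0, 0, 0], "jaw": 0}, {"offset": [0, 0, 0], "delta_rot": [0, 0, 0], "jaw": 0}]}}

```text
time: 55.42
position: [0.4925, -0.0534, 0.2271]
tool_rot: [0.992, -0.123, -0.0, -0.0]
ft_force: [1.8, -0.2, 0.9]
grip_width: 0.0004
```

```bash
python3 -c "
from h import *
dst()
a=camera('side')[:,:,::-1];b=camera('top')[:,:,::-1]; cv2.imwrite('pics/side10.png',a)
S=a[:,:,::-1].copy(); S[:215]=0;S[330:]=0;S[:,:290]=0;S[:,360:]=0
T=b[:,:,::-1].copy(); T[:165]=0;T[230:]=0;T[:,:320]=0;T[:,450:]=0
for n,i in(('S',S),('T',T)): print(n,blobs(i,3,18,100,50,6)[1],blobs(i,50,85,60,35)[1])
"
```

```text
t 55.42 dock xyz mm [-99.6  97.  227.1] F dock [1.77 0.28 0.94] w 0.0004
S [([330.05, 236.81], 64, [array([330. , 236.5]), array([ 5., 12.]), np.float64(90.0)]), ([324.17, 276.03], 98, [array([324.5, 276. ]), array([ 6., 15.]), np.float64(90.0)])] [([326.77, 262.57], 160, [array([326.71, 262.15]), array([ 9.5 , 19.39]), np.float64(8.75)])]
T [([410.42, 201.08], 71, [array([410.38, 200.97]), array([ 5.58, 12.85]), np.float64(14.04)])] [([385.64, 195.36], 189, [array([385.63, 195.37]), array([23.32,  8.12]), np.float64(14.93)])]
```

View pics/side10.png

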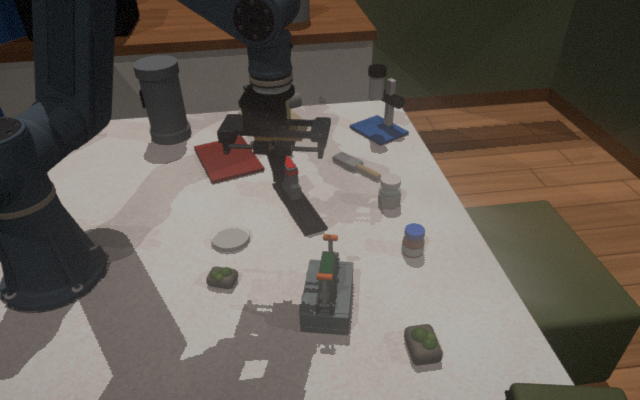

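The rollers at (330,237) and (324,276) and the green top at (327,262) are unchanged. The arm is clear and the red module and bystanders are in place. Handing in.

```bash
python3 -c "
from rig import *
print(hand_in())"
```

```text
the job is handed in; nothing more can be done
None
```

The green module is in the power unit's slot with both levers swung in to their stops. I handed the job in at 55 s of the 72 s allowed.

- **Placing:** I lifted the module out of the cradle and stood it on the sprung contacts with both levers still out.
- **Levers:** I swung in B first, then A, and re-checked each. Running force was about 3 to 7 N. The highest reading was about 9.4 N at the stops, though forces were only read at the end of each move.
- **Re-check of B:** After A was in, B moved in about 1 mm more (−70.1 to −69.0 mm) before it was firm again.
- **Re-check of A:** It was firm at the same place as before, 69.2 mm against 69.1 mm. The last reading there was slightly lower than the one before it, 7.6 N against 8.2 N.
- **Last pictures:** The levers stayed put after release. Joints worked out to about 0.14 (A) and 0.10 (B), and the difference is within the camera calibration error. The module's top is about 6 mm lower than when it was only resting. The arm hid lever A in the last top view, but the side view showed it unchanged.
- **Surroundings:** The red module and the bystanders look unmoved.

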